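# Set up the bench ball mill for a grinding run

### The job

Set up the bench ball mill: push the stirrer down onto the splined drive shaft in the bowl, rocking it until the teeth mesh and it sits fully home, then pour all the grinding balls from the steel cup into the bowl and stand the empty cup upright back on the bench. Then swing the cover shut over the bowl and turn its three clamp bolts clockwise to their end stops. Leave the other things on the bench where they are.

Things in the scene. Friction and masses are not known exactly. Their poses are not given: they have to be found in the camera images.
- mill: Ball mill, fixed: white housing 172x172x52 mm, on it an open steel bowl, axis vertical (rim 137 mm above the bench, floor 60 mm, inside dia 116 mm, flange dia 148 mm). Origin on the bench under the bowl's axis; x from its front panel to its back, z up. An upright post at x = 48, y = 83.1 mm of this frame carries the cover.
- shaft_seat (a point): On the bowl's axis, 68 mm above the bench: collar on which the stirrer's underside rests when home. The drive shaft stands 39 mm above it: six straight ribs (27 mm over all, 4.5 mm wide) on the lower 26 mm, then a round nose, dia 18 mm, tip bevelled. Its ribs stand at an unreported angle (pattern repeats every 60 deg); it turns only above 0.3 N m.
- stirrer: Steel stirrer, 67 mm tall, 0.36 kg, standing; origin: centre of the underside, z up. Hub dia 44 mm, hexagon head 46 mm across flats at z 41 to 60 mm, coned top (flats face x and every 60 deg); arms reach 46 mm out, at z 8.5 and 23 mm. Bore 41 mm deep, six teeth, 21 mm clear between them: they land on the shaft's ribs 23 mm above home unless turned into the gaps (+-6 deg, every 60 deg), then it slides home.
- cup: Open square steel cup with upright sides, 54 x 54 mm outside (sides face its x and y axes), 70 mm tall, walls 2 mm with a thin rolled rim (57 mm over it), inner floor 4 mm up, 0.16 kg; stands upright on the bench and holds the balls. Origin: centre of the underside, z up to the mouth.
- ball_0: White ceramic grinding ball, 16 mm diameter, 12 g, in the cup at the start. Origin: its centre. Four to seven of the seven balls are there; an absent one is None.
- ball_1: White ceramic grinding ball, 16 mm diameter, 12 g, in the cup at the start. Origin: its centre. Four to seven of the seven balls are there; an absent one is None.
- ball_2: White ceramic grinding ball, 16 mm diameter, 12 g, in the cup at the start. Origin: its centre. Four to seven of the seven balls are there; an absent one is None.
- ball_3: White ceramic grinding ball, 16 mm diameter, 12 g, in the cup at the start. Origin: its centre. Four to seven of the seven balls are there; an absent one is None.
- ball_4: White ceramic grinding ball, 16 mm diameter, 12 g, in the cup at the start. Origin: its centre. Four to seven of the seven balls are there; an absent one is None.
- ball_5: White ceramic grinding ball, 16 mm diameter, 12 g, in the cup at the start. Origin: its centre. Four to seven of the seven balls are there; an absent one is None.
- ball_6: White ceramic grinding ball, 16 mm diameter, 12 g, in the cup at the start. Origin: its centre. Four to seven of the seven balls are there; an absent one is None.
- cover (a joint): Swing of the flat round aluminium cover (148 mm diameter, 8 mm thick, its underside just above the rim) about the upright post, rad: 0 = shut over the bowl (end stop), grows as it opens anticlockwise seen from above, 1.72 to 2.0 at the start. It stays where it is left (friction about 0.4 N m).
- cover_peg (a point): Upright black peg on a tab at the cover's rim, by which it is swung: 18 mm diameter, from 10 to 44 mm above the cover's underside; this point lies on the peg's axis 30 mm above the underside, 161 mm from the post axis. The analyser's side wall, up to 0.27 m high, stands to the right at world y = 0.06 m.
- bolt_1 (a joint): Turn of a captive clamp bolt on the cover, rad: grows clockwise seen from above from 0 (slack) to the end stop at 2.8 (tight), 0 to 1.1 at the start; friction 0.1 N m. It stays where it is left and sinks 3.6 mm over the full turn.
- bolt_1_wing (a point): Middle of the black wing grip of this bolt, on the bolt's axis: an upright bar 38 mm long (along this frame's x, turning with the bolt), 11 mm thick (along y) and 22 mm tall (11 mm above and below this point). The cover's top is about 27 mm below this point when tight, 31 mm when slack. The bolts stand 66 mm from the cover's centre, 120 deg apart.
- bolt_2 (a joint): Turn of a captive clamp bolt on the cover, rad: grows clockwise seen from above from 0 (slack) to the end stop at 2.8 (tight), 0 to 1.1 at the start; friction 0.1 N m. It stays where it is left and sinks 3.6 mm over the full turn.
- bolt_2_wing (a point): Middle of the black wing grip of this bolt, on the bolt's axis: an upright bar 38 mm long (along this frame's x, turning with the bolt), 11 mm thick (along y) and 22 mm tall (11 mm above and below this point). The cover's top is about 27 mm below this point when tight, 31 mm when slack. The bolts stand 66 mm from the cover's centre, 120 deg apart.
- bolt_3 (a joint): Turn of a captive clamp bolt on the cover, rad: grows clockwise seen from above from 0 (slack) to the end stop at 2.8 (tight), 0 to 1.1 at the start; friction 0.1 N m. It stays where it is left and sinks 3.6 mm over the full turn.
- bolt_3_wing (a point): Middle of the black wing grip of this bolt, on the bolt's axis: an upright bar 38 mm long (along this frame's x, turning with the bolt), 11 mm thick (along y) and 22 mm tall (11 mm above and below this point). The cover's top is about 27 mm below this point when tight, 31 mm when slack. The bolts stand 66 mm from the cover's centre, 120 deg apart.
- cal_vial: Bystander: white vial with a purple screw cap, 25 mm diameter, 46 mm tall. Origin: centre of the underside.
- cal_vial_2: Bystander: white vial with a teal screw cap, 25 mm diameter, 46 mm tall. Origin: centre of the underside.
- control_bottle: Bystander: brown bottle with a red screw cap, 34 mm diameter, 62 mm tall. Origin: centre of the underside.
- scissors: Bystander: scissors with red handles lying flat in front of the analyser, right of the mill, 87 x 199 x 9 mm. Origin: centre of the underside.
There are look-alikes about, which are no part of the job. Leave any pink look-alike of the cup alone.

How it is judged:
By the outcome, as a careful person would: the job done as asked, in the order asked, and still so for the second after the job is handed in, with the robot touching nothing.
Of ball_0, ball_1, ball_2, ball_3, ball_4, ball_5, ball_6 only 4 to 7 are there at a start; the rules pass over those that are not, and their reading is None.
At some moment in a run one of stirrer, cup may be knocked a few centimetres aside while the robot is not near it.
It also fails if it takes over 208 s, if anything falls off the work surface, if the arm or the gripper's body presses on something with over 40 N, if the wrist force passes 120 N, or if a joint passes its speed limit or range.

### The arm

A 6-joint arm with a two-finger parallel gripper is mounted at the origin on a cart in front of the work surface, level with it; the furniture and walls round the work are solid. World frame = base frame: x ahead of the robot, y to its left, z up, the work surface at z = 0. Lengths are in m, angles in rad, forces in N, time in s.
With the tool pointing down it reaches from about 0.25 to 0.775 m from the base axis. Payload 4 kg.
Tool frame: the origin (TCP) lies midway between the tips of the shut fingers; the grasp point (between the pads) lies 19 mm behind it; z points along the fingers, y is the direction in which the jaws open and shut (so a half turn about z gives the same grasp; the last joint's range is limited). The gripper opens to 94 mm and grips with 3 to 60 N. Pads are 16 mm wide; open, the fingers measure 119 mm over their backs; the gripper's body (75 mm by 177 mm) begins 78 mm behind the grasp point.
Start: joints at [1.103, 0.087, 1.371, -0, 1.684, -0.103], TCP at [0.196, 0.514, 0.206] pointing down, gripper open.
Joint ranges: [-3.1, 3.1], [-0.76, 2.03], [0.27, 2.55], [-1.08, 4.22], [0.17, 2.65], [-2.57, 2.57]. Speed limits (rad/s): [2.79, 2.79, 3.14, 3.14, 3.14, 3.14].

### API

Orientations are given as [roll, pitch, yaw] about the fixed x, y, z axes, in that order (R = Rz(yaw) Ry(pitch) Rx(roll)).
In Python, from bench import robot, cams gives the robot as it stands.
- The arm moves only by the tool step_arm, never from a script. Its argument "plan" is a list that holds one entry, the list of rows, each a list of 5 numbers: the shift along the world's x, y, z in mm, then the turn about the world's z in rad, then the opening in per cent of the stroke, from 0 (shut) to 100 (fully open). In form: [[[tx, ty, tz, turn, fingers], ...]]. A call has 1 to 8 rows; each row is the pose to reach, as a shift and turn from the pose commanded when the call began; what a row does not reach only later rows make up. A row lasts 1/12 s, in which the tool goes at most 41.7 mm and 7.16 degrees, less where a joint would pass 70% of its speed; a pose out of reach is approached as far as the arm can. A call with a gripper value outside its range is refused whole. The fingers move at their own pace and stop on an object; the grip force is fixed at half the most. Time passes only in rows, so rows that repeat a pose let the fingers close. It gives the time, the measured TCP pose, the force and the opening at its end, in the units of the state.
- robot.get_obs(): the state, without advancing time (a new reading comes with each control period).
- cams.snapshot(name): name is "side" or "top" or "wrist"; returns a dict with "frame" (400x640x3 uint8, red, green, blue), "camera_matrix" (3x3 intrinsics, pixels), "origin" and "attitude" of the camera in the world; the wrist camera has in their place "T_tool_cam" (4x4, takes a point from camera to tool coordinates, whose origin is the TCP and whose axes are the flange's). Camera axes: x right, y down, z forward; pixel columns grow to the right and rows downward; lengths in m; the calibration is good to about 2 mm. A picture is of the moment at which its call begins: read the wrist's pose just before it. There is no depth.
- robot.close_job(): hands the job in, once; it reports no verdict.
The state is a dict: "time": time; "joint_positions": joint angles; "qvel": joint speeds; "joint_torque": joint torques, N m; "tool_pos": TCP position; "ee_rot": TCP orientation; "wrist_force": force on the tool from outside, world axes, zero at the start; "wrist_torque": the same for the moment, N m; "width": finger opening in m.
Only numpy, scipy, OpenCV 4.12 (cv2) and the standard library are available. Lean on these libraries where they do the work, as an engineer would, in place of code of your own. Each camera call takes 0.05 s, during which the arm holds its last target. There are 200 camera calls.

## Working session

There is one attempt and no reset: what is moved stays moved. The work goes in short steps, Python scripts to look and compute and a tool call to move; the robot and the scene stay as the last step left them, time stands still between calls to the robot, and variables do not carry over. Pictures are saved under pics/ and viewed, about 12 in all and at most 16, crops included, and the job is handed in when it is done.

Besides the shell and the picture viewer there is one more tool, called after "Emit:" by a JSON object that holds its "op" and its "data". step_arm: Moves the arm, as the interface text tells. Its arguments: {"type":"object","properties":{"plan":{"type":"array"}},"required":["plan"]}

```bash
mkdir -p pics; ls; cat > h.py <<'E'
import numpy as np,cv2
from scipy.spatial.transform import Rotation as R
from bench import robot,cams
def snap(n,f=None):
    o=robot.get_obs();s=cams.snapshot(n)
    K=np.array(s["camera_matrix"])
    if n=="wrist":
        T=np.eye(4);T[:3,:3]=R.from_euler('xyz',o["ee_rot"]).as_matrix() if len(np.ravel(o["ee_rot"]))==3 else np.array(o["ee_rot"]);T[:3,3]=o["tool_pos"]
        T=T@np.array(s["T_tool_cam"]);A,p=T[:3,:3],T[:3,3]
    else:
        A=np.array(s["attitude"]);p=np.array(s["origin"])
        if A.size==3:A=R.from_euler('xyz',A).as_matrix()
    if f:cv2.imwrite("pics/"+f+".png",cv2.cvtColor(s["frame"],cv2.COLOR_RGB2BGR))
    np.savez("pics/"+(f or n)+".npz",K=K,A=A,p=p,im=s["frame"])
    return s["frame"],K,A,p
def load(f):
    d=np.load("pics/"+f+".npz");return d["im"],d["K"],d["A"],d["p"]
def at(c,u,v,z):
    _,K,A,p=c;d=A@np.linalg.solve(K,[u,v,1.]);return p+d*(z-p[2])/d[2]
def proj(c,X):
    _,K,A,p=c;q=(np.atleast_2d(X)-p)@A;q=q@K.T;return q[:,:2]/q[:,2:]
E
python3 - <<'E'
from h import *
print(robot.get_obs())
for n in("top","side","wrist"):
    c=snap(n,n+"0");print(n,c[1].round(1).tolist(),c[3].round(3),c[2].round(3).tolist())
E
```

```text
pics
{'time': 0.0, 'joint_positions': array([ 1.10291854e+00,  8.79690030e-02,  1.37223432e+00,  4.39490897e-06,
        1.68361277e+00, -1.03126259e-01]), 'qvel': array([ 0.00151548,  0.0002676 , -0.00025161,  0.00205947,  0.0004712 ,
       -0.00051398]), 'joint_torque': array([-9.46435080e-06, -3.40185606e+01, -3.02426791e+01,  7.17873336e-02,
        3.31703515e-02, -1.58574053e-04]), 'tool_pos': array([0.19596207, 0.5133183 , 0.20430665]), 'ee_rot': array([-3.13938148e+00, -2.33233019e-04,  2.77684136e+00]), 'wrist_force': array([-0.51269459,  0.05746192, -0.53573422]), 'wrist_torque': array([ 0.00504446, -0.01442321, -0.0443342 ]), 'width': 0.09437119849094534}
top [[427.7, 0.0, 327.3], [0.0, 427.7, 196.2], [0.0, 0.0, 1.0]] [0.481 0.144 1.298] [[0.026, -0.996, 0.082], [-1.0, -0.026, -0.007], [0.009, -0.082, -0.997]]
side [[420.2, 0.0, 325.0], [0.0, 420.2, 199.7], [0.0, 0.0, 1.0]] [0.597 1.192 0.623] [[-0.999, 0.024, -0.032], [0.039, 0.431, -0.901], [-0.008, -0.902, -0.432]]
wrist [[354.7, 0.0, 314.6], [0.0, 354.7, 200.8], [0.0, 0.0, 1.0]] [0.131 0.538 0.384] [[0.357, 0.907, 0.223], [0.934, -0.347, -0.086], [-0.001, 0.238, -0.971]]
```

View pics/top0.png

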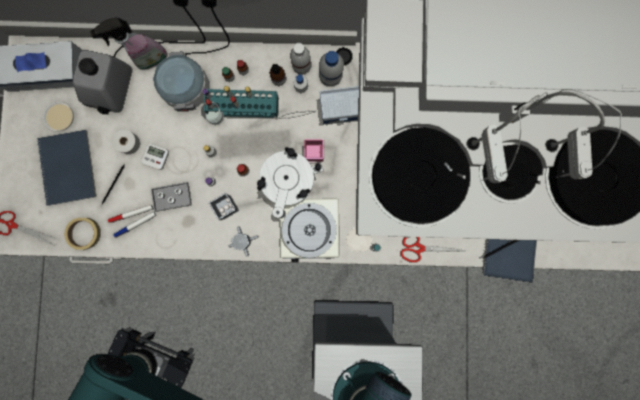

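View pics/side0.png

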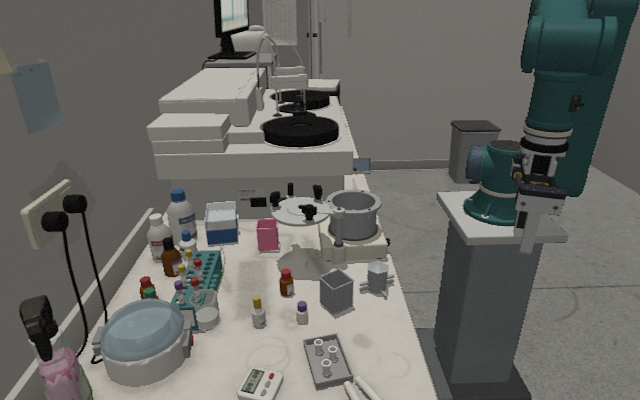

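```bash
python3 - <<'E'
from h import *
c=load("top0")
for n,u,v,z in[("bowl",310,230,.137),("cup",223,206,.07),("cup0",224,206,0),("stir",241,239,.067),("cover",286,178,.145),("peg",278,212,.18),("housing TL",284,200,.052),("TR",339,201,.052),("BR",338,257,.052),("BL",281,257,.052),("bench front",200,256,0),("scis",430,248,0)]:
    print(n,at(c,u,v,z).round(3))
im=cv2.cvtColor(c[0],cv2.COLOR_RGB2BGR)
cv2.imwrite("pics/t0c.png",cv2.resize(im[135:270,195:355],None,fx=5,fy=4.4444,interpolation=cv2.INTER_CUBIC)[:600,:800])
E
```

```text
bowl [0.484 0.179 0.137]
cup [0.547 0.433 0.07 ]
cup0 [0.55  0.446 0.   ]
stir [0.454 0.378 0.067]
cover [0.623 0.248 0.145]
peg [0.529 0.263 0.18 ]
housing TL [0.57  0.26  0.052]
TR [0.571 0.1   0.052]
BR [0.409 0.099 0.052]
BL [0.405 0.263 0.052]
bench front [0.398 0.511 0.   ]
scis [ 0.44 -0.18  0.  ]
```

View pics/t0c.png

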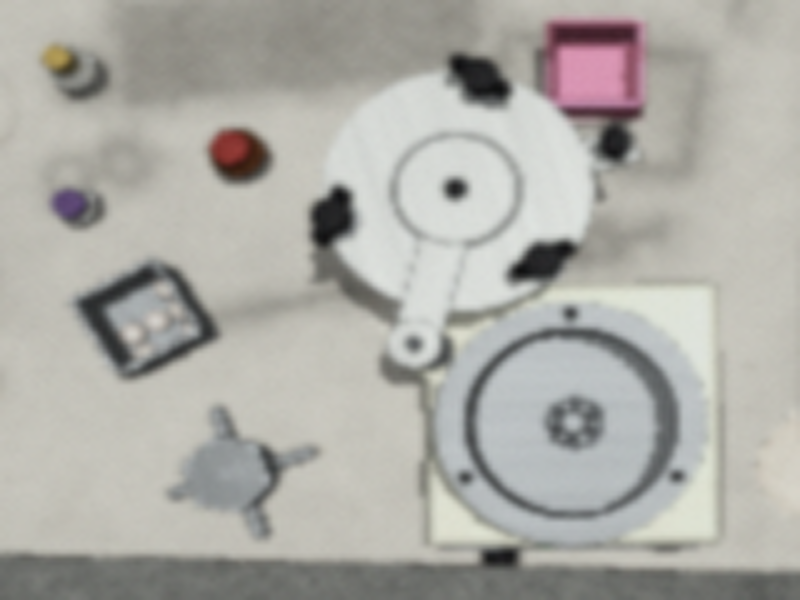

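Emit:
{"op": "step_arm", "data": {"plan": [[[40,-16,0,0,100],[80,-33,0,0,100],[120,-49,0,0,100],[160,-65,0,0,100],[200,-82,0,0,100],[240,-98,0,0,100],[280,-114,0,0,100],[280,-114,0,0,100]]]}}

```text
time: 0.82
tool_pos: [0.4812, 0.3963, 0.204]
ee_rot: [-3.14, 0.002, 2.771]
wrist_force: [-0.5, 0.5, 0.1]
width: 0.0942
```

```bash
python3 - <<'E'
from h import *
c=snap("wrist","w1");o=robot.get_obs();print(o["tool_pos"],o["ee_rot"],o["time"])
im=cv2.imread("pics/w1.png");cv2.imwrite("pics/w1b.png",cv2.resize(im,(800,500),interpolation=cv2.INTER_CUBIC))
E
```

```text
[0.48058488 0.39670161 0.20385053] [-3.13950849e+00  8.82321740e-04  2.77062131e+00] 0.8667
```

View pics/w1b.png

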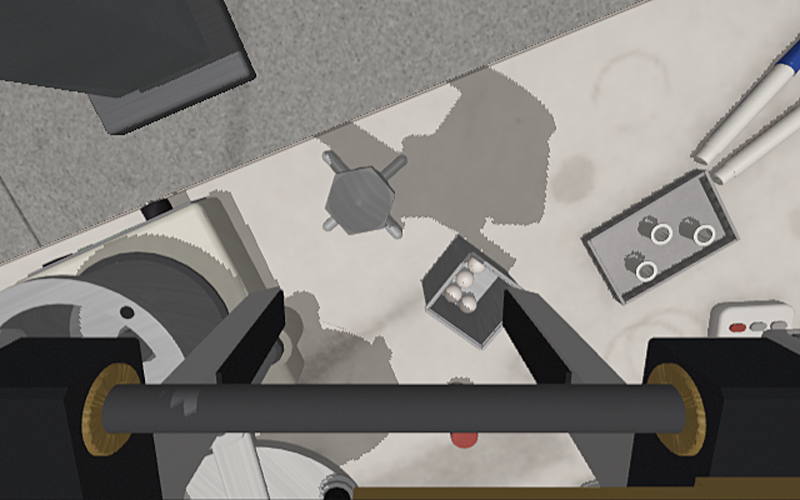

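```bash
python3 - <<'E'
from h import *
im=cv2.imread("pics/w1.png")
a=cv2.resize(im[112:202,245:345],None,fx=5,fy=5,interpolation=cv2.INTER_CUBIC)[:450,:]
b=cv2.resize(im[180:290,330:430],None,fx=4,fy=4,interpolation=cv2.INTER_CUBIC)[:450,:300]
o=np.zeros((450,800,3),np.uint8);o[:,:500]=a;o[:440,500:]=b[:440]
cv2.imwrite("pics/w1c.png",o)
E
```

```text
(no output)
```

View pics/w1c.png

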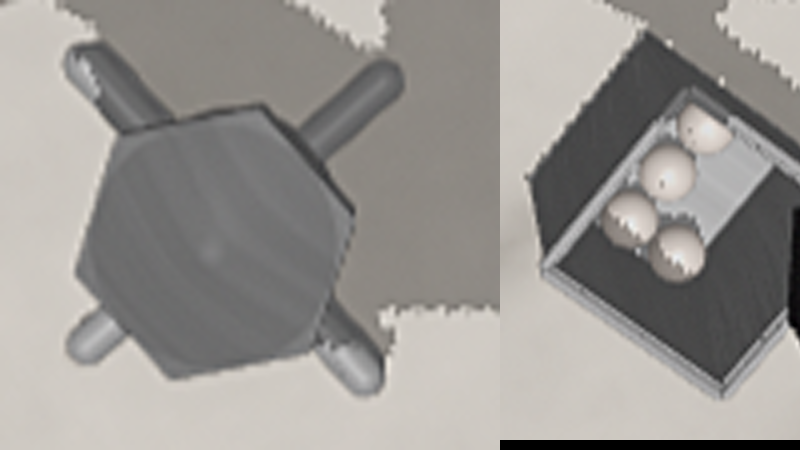

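```bash
python3 - <<'E'
from h import *
c=load("w1")
P=np.array([at(c,245+x/5,112+y/5,.06)[:2] for x,y in[(128,135),(262,108),(353,212),(318,350),(172,378),(78,270)]])
m=P.mean(0);d=P-m;print(m.round(4),np.hypot(*d.T).round(4),(np.degrees(np.arctan2(d[:,1],d[:,0]))%60).round(1))
print("apex",at(c,245+212/5,112+250/5,.067))
Q=np.array([at(c,330+x/4,180+y/4,.07)[:2] for x,y in[(690-500,88),(545-500,270),(722-500,388)]])
print(Q.round(4),np.linalg.norm(np.diff(Q,axis=0),axis=1),"cup c",((Q[0]+Q[2])/2).round(4),[np.degrees(np.arctan2(*(e[::-1]))).round(1) for e in np.diff(Q,axis=0)])
E
```

```text
[0.4467 0.3841] [0.0253 0.0257 0.0253 0.0268 0.0267 0.0263] [17.9 20.1 21.9 21.2 18.8 19.4]
apex [0.44670064 0.38336894 0.067     ]
[[0.51   0.4464]
 [0.5395 0.4003]
 [0.5832 0.4295]] [0.0546742  0.05262278] cup c [0.5466 0.438 ] [np.float64(-57.4), np.float64(33.7)]
```

Emit:
{"op": "step_arm", "data": {"plan": [[[-17,-6,-20,-0.11,70],[-34,-13,-40,-0.22,70],[-34,-13,-60,-0.328,70],[-34,-13,-84,-0.328,70],[-34,-13,-84,-0.328,70],[-34,-13,-84,-0.328,70]]]}}

```text
time: 1.37
tool_pos: [0.4401, 0.3868, 0.1201]
ee_rot: [-3.138, -0.001, 2.451]
wrist_force: [-0.1, -0.0, 0.6]
width: 0.066
```

```bash
python3 - <<'E'
from h import *
c=snap("wrist","w2");o=robot.get_obs();print(o["tool_pos"],o["ee_rot"],o["qvel"].round(3),o["time"])
# predicted hex outline overlay to check (apex projection)
print(proj(c,[[.4467,.3838,.067]]))
im=cv2.imread("pics/w2.png")
a=np.radians(20+60*np.arange(6));X=np.c_[.4467+.02656*np.cos(a),.3838+.02656*np.sin(a),np.full(6,.06)]
for s in(0,):
    cv2.polylines(im,[proj(c,X).round().astype(int)],True,(0,0,255),1)
cv2.imwrite("pics/w2c.png",cv2.resize(im[60:300,160:480],(800,600),interpolation=cv2.INTER_CUBIC))
E
```

```text
[0.44144341 0.38740761 0.12198974] [-3.14145333e+00 -3.94915714e-04  2.45016660e+00] [-0.007 -0.014 -0.044 -0.001 -0.004 -0.002] 1.4167
[[318.06293765 228.29688382]]
```

View pics/w2c.png

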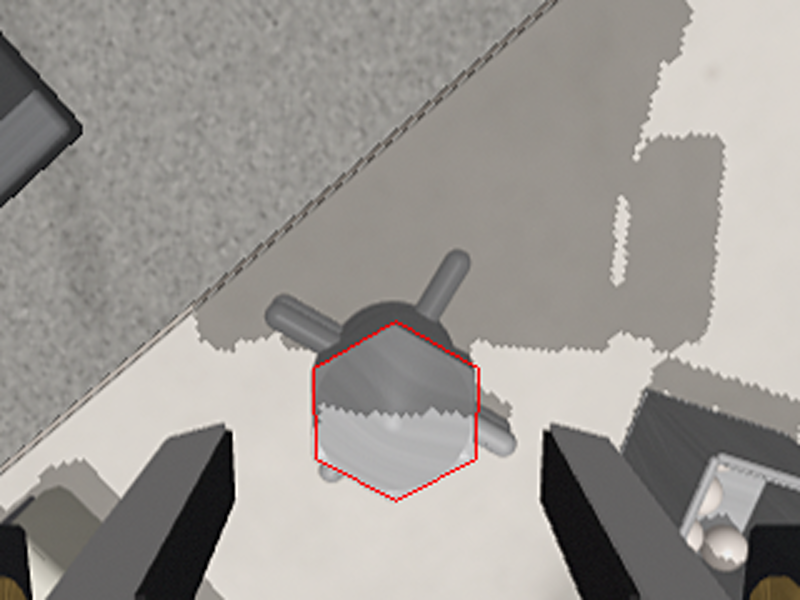

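Emit:
{"op": "step_arm", "data": {"plan": [[[5,-3,-30,0,70],[5,-3,-60,0,70],[5,-3,-88,0,70],[5,-3,-88,0,70],[5,-3,-88,0,0],[5,-3,-88,0,0],[5,-3,-88,0,0],[5,-3,-88,0,0]]]}}

```text
time: 2.08
tool_pos: [0.4484, 0.3844, 0.0368]
ee_rot: [3.138, 0.001, 2.449]
wrist_force: [-2.5, -1.7, 4.4]
width: 0.0458
```

Emit:
{"op": "step_arm", "data": {"plan": [[[0,0,0,0,0],[0,0,30,0,0],[0,0,60,0,0],[0,0,100,0,0],[0,0,140,0,0],[0,0,170,0,0],[0,0,170,0,0],[0,0,170,0,0]]]}}

```text
time: 2.75
tool_pos: [0.4483, 0.3847, 0.2063]
ee_rot: [3.135, 0.001, 2.449]
wrist_force: [-0.1, 0.6, -3.6]
width: 0.0459
```

Emit:
{"op": "step_arm", "data": {"plan": [[[0,0,40,0,0],[15,-38,56,0,0],[30,-75,56,0,0],[46,-113,56,0,0],[61,-150,56,0,0],[76,-188,56,0,0],[91,-225,56,0,0],[107,-263,56,0,0]]]}}

```text
time: 3.42
tool_pos: [0.5533, 0.119, 0.2556]
ee_rot: [-3.138, -0.004, 2.449]
wrist_force: [0.3, 0.1, -3.6]
width: 0.0457
```

Emit:
{"op": "step_arm", "data": {"plan": [[[0,0,0,0,0],[0,0,0,0,0],[0,0,0,0,0]]]}}

```text
time: 3.67
tool_pos: [0.5533, 0.1209, 0.2566]
ee_rot: [-3.139, -0.004, 2.448]
wrist_force: [-0.7, 0.2, -3.6]
width: 0.0457
```

```bash
python3 - <<'E'
from h import *
c=snap("wrist","w3");o=robot.get_obs();print(o["tool_pos"],o["ee_rot"],o["time"])
q=proj(c,[[.484,.179,.107]])[0].round().astype(int);print(q)
im=cv2.imread("pics/w3.png")
cv2.imwrite("pics/w3b.png",cv2.resize(im,(800,500),interpolation=cv2.INTER_CUBIC))
E
```

```text
[0.55327864 0.12158924 0.25726227] [-3.13936996 -0.00326493  2.44969955] 3.7167
[316  90]
```

View pics/w3b.png

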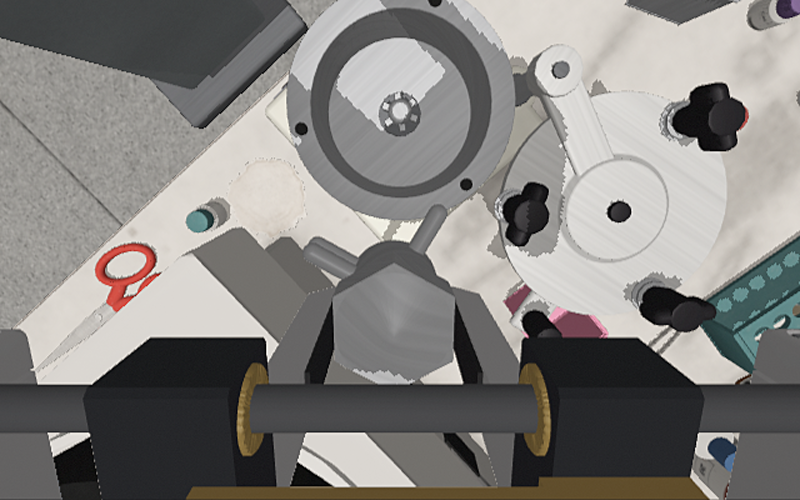

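```bash
python3 - <<'E'
from h import *
im=cv2.imread("pics/w3.png")
cv2.imwrite("pics/w3c.png",cv2.resize(im[66:116,290:350],(720,600),interpolation=cv2.INTER_CUBIC))
E
```

```text
(no output)
```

View pics/w3c.png

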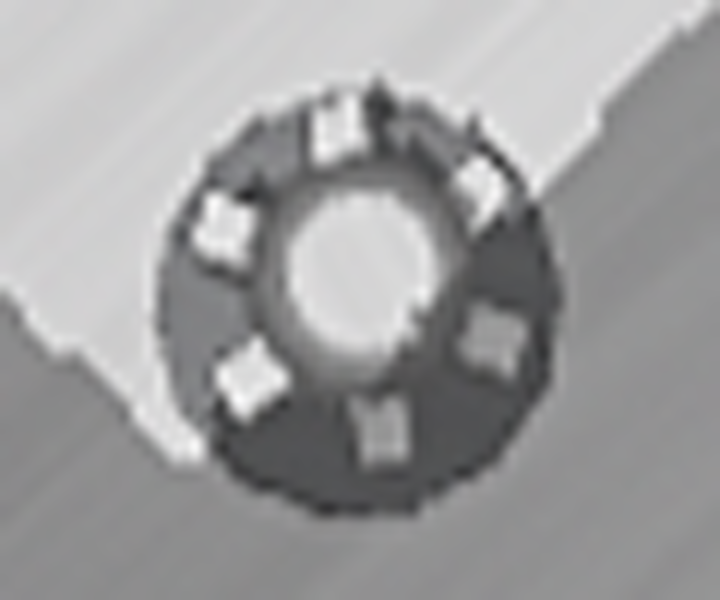

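```bash
python3 - <<'E'
from h import *
c=load("w3")
P=np.array([at(c,290+x/12-.5+.04,66+y/12-.5+.04,.094)[:2] for x,y in[(340,132),(480,192),(495,337),(382,428),(252,378),(224,228)]])
m=P.mean(0);d=P-m;print(m.round(4),np.hypot(*d.T).round(4),(np.degrees(np.arctan2(d[:,1],d[:,0]))%60).round(1))
print("tip",at(c,290+362/12,66+272/12,.107))
print("post",at(c,560*.8,68*.8,.155), "peg",at(c,533*.8,312*.8,.183))
for n,u,v in[("A",525,213),("B",715,117),("C",675,310)]: print(n,at(c,u*.8,v*.8,.185))
print("holes",[at(c,u*.8,v*.8,.137).round(4).tolist() for u,v in[(435,2),(301,129),(466,184)]])
E
```

```text
[0.4849 0.1831] [0.0112 0.0112 0.011  0.0109 0.011  0.0114] [29.2 26.8 29.1 28.6 29.8 29.4]
tip [0.48542691 0.18295931 0.107     ]
post [0.52951436 0.26872522 0.155     ] peg [0.63065567 0.1664281  0.183     ]
A [0.57759615 0.19795984 0.185     ]
B [0.60079224 0.30811866 0.185     ]
C [0.68318505 0.23291505 0.185     ]
holes [[0.4513, 0.2382, 0.137], [0.4542, 0.1244, 0.137], [0.5511, 0.1854, 0.137]]
```

```bash
python3 - <<'E'
from h import *
c=load("w3")
t=np.array([.554,.121])
P=np.array([at(c,x*.8,y*.8,.260-.034+.06)[:2] for x,y in[(398,262),(454,296),(453,360),(396,384),(335,366),(333,298)]])
print(P.round(4));m=P.mean(0);d=P-m;print(m,np.hypot(*d.T),(np.degrees(np.arctan2(d[:,1],d[:,0]))%60).round(1))
a=np.radians(140.3);off=m-t;print("tool x off",off@[np.cos(a),np.sin(a)],"jaw off",off@[np.cos(a-np.pi/2),np.sin(a-np.pi/2)])
E
```

```text
[[0.5322 0.1402]
 [0.5547 0.1476]
 [0.5742 0.1319]
 [0.5683 0.1093]
 [0.5481 0.0966]
 [0.5276 0.1137]]
[0.55084729 0.12319824] [0.02522023 0.02465719 0.02493489 0.0223219  0.02678266 0.02511218] [17.7 21.  20.4 21.5 24.1 22.1]
tool x off 0.0038298558298275227 jaw off -0.00032252500636155586
```

Emit:
{"op": "step_arm", "data": {"plan": [[[-34,31,0,0.1,0],[-67,61,0,0.148,0],[-67,61,-40,0.148,0],[-67,61,-80,0.148,0],[-67,61,-110,0.148,0],[-67,61,-110,0.148,0],[-67,61,-110,0.148,0]]]}}

```text
time: 4.3
tool_pos: [0.485, 0.1828, 0.1476]
ee_rot: [-3.138, -0.004, 2.599]
wrist_force: [0.9, 0.3, -2.6]
width: 0.0453
```

Emit:
{"op": "step_arm", "data": {"plan": [[[0,0,-10,0,0],[0,0,-15,0,0],[0,0,-20,0,0],[0,0,-20,0,0]]]}}

```text
time: 4.63
tool_pos: [0.4873, 0.1821, 0.1296]
ee_rot: [3.141, -0.0, 2.597]
wrist_force: [-0.5, 1.0, -3.4]
width: 0.0462
```

Emit:
{"op": "step_arm", "data": {"plan": [[[0,0,-3,0,0],[0,0,-6,0,0],[0,0,-9,0,0],[0,0,-9,0,0],[0,0,-9,0,0]]]}}

```text
time: 5.05
tool_pos: [0.4889, 0.1817, 0.127]
ee_rot: [3.138, 0.005, 2.597]
wrist_force: [-6.8, -1.0, 17.6]
width: 0.0456
```

Emit:
{"op": "step_arm", "data": {"plan": [[[0,0,0,-0.1,0],[0,0,0,-0.2,0],[0,0,0,-0.2,0],[0,0,0,-0.3,0],[0,0,0,-0.3,0]]]}}

```text
time: 5.47
tool_pos: [0.4886, 0.1811, 0.1267]
ee_rot: [3.138, 0.004, 2.293]
wrist_force: [-7.0, -2.8, 16.7]
width: 0.0458
```

Emit:
{"op": "step_arm", "data": {"plan": [[[0,0,0,-0.06,0],[0,0,0,-0.12,0],[0,0,0,-0.18,0],[0,0,0,-0.18,0]]]}}

```text
time: 5.8
tool_pos: [0.4878, 0.1816, 0.1219]
ee_rot: [3.14, 0.001, 2.115]
wrist_force: [-0.6, 0.6, -2.7]
width: 0.0457
```

Emit:
{"op": "step_arm", "data": {"plan": [[[0,0,0,-0.06,0],[0,0,0,-0.12,0],[0,0,0,-0.18,0],[0,0,0,-0.18,0]]]}}

```text
time: 6.13
tool_pos: [0.4868, 0.1814, 0.12]
ee_rot: [-3.14, 0.0, 1.937]
wrist_force: [-2.6, -0.2, -2.4]
width: 0.046
```

Emit:
{"op": "step_arm", "data": {"plan": [[[0,0,0,-0.06,0],[0,0,0,-0.12,0],[0,0,0,-0.18,0],[0,0,0,-0.18,0]]]}}

```text
time: 6.47
tool_pos: [0.4865, 0.1813, 0.12]
ee_rot: [-3.139, 0.001, 1.759]
wrist_force: [-3.6, -2.1, -2.0]
width: 0.0457
```

Emit:
{"op": "step_arm", "data": {"plan": [[[0,0,0,-0.06,0],[0,0,0,-0.12,0],[0,0,0,-0.18,0],[0,0,0,-0.18,0]]]}}

```text
time: 6.8
tool_pos: [0.4863, 0.1812, 0.12]
ee_rot: [-3.139, 0.001, 1.579]
wrist_force: [-4.3, -2.0, -0.9]
width: 0.0461
```

Emit:
{"op": "step_arm", "data": {"plan": [[[0,0,-4,0.04,0],[0,0,-8,0.04,0],[0,0,-12,0.04,0],[0,0,-16,0.04,0],[0,0,-20,0.04,0],[0,0,-24,0.04,0],[0,0,-24,0.04,0]]]}}

```text
time: 7.38
tool_pos: [0.4867, 0.1826, 0.1039]
ee_rot: [3.14, -0.002, 1.621]
wrist_force: [-16.6, -2.5, 27.3]
width: 0.0455
```

```bash
python3 - <<'E'
from h import *
o=robot.get_obs();print(o["tool_pos"],o["ee_rot"],o["wrist_force"],o["wrist_torque"],o["time"],o["joint_positions"].round(2))
E
```

```text
[0.48666527 0.18259957 0.10387761] [ 3.14024485e+00 -1.78304297e-03  1.62145770e+00] [-16.59115514  -2.53444209  27.30309638] [-0.70463333  3.53243155  0.12086504] 7.3833 [0.25 0.06 1.6  0.   1.48 0.2 ]
```

Emit:
{"op": "step_arm", "data": {"plan": [[[0,0,6,0,0],[0,0,6,0,0],[0,0,6,0,64],[0,0,6,0,64],[0,0,6,0,64],[0,0,30,0,64],[0,0,70,0,64],[0,0,110,0,64]]]}}

```text
time: 8.05
tool_pos: [0.4871, 0.1816, 0.2062]
ee_rot: [-3.14, 0.0, 1.618]
wrist_force: [1.2, -0.2, 0.4]
width: 0.0599
```

Emit:
{"op": "step_arm", "data": {"plan": [[[0,0,30,0,100],[0,40,60,0,100],[0,80,60,0.1,100],[0,120,60,0.2,100],[0,155,60,0.3,100],[0,190,60,0.3,100],[0,190,60,0.3,100],[0,190,60,0.3,100]]]}}

```text
time: 8.72
tool_pos: [0.4875, 0.3736, 0.2656]
ee_rot: [3.141, 0.0, 1.92]
wrist_force: [1.3, 0.4, 0.1]
width: 0.0941
```

```bash
python3 - <<'E'
from h import *
c=snap("wrist","w4");t=snap("top","t4");s=snap("side","s4");o=robot.get_obs();print(o["tool_pos"],o["ee_rot"],o["wrist_force"],o["time"])
a=cv2.imread("pics/w4.png");b=cv2.imread("pics/s4.png")
out=np.zeros((600,800,3),np.uint8);out[:360,:576]=cv2.resize(a,(576,360));out[360:,:400]=cv2.resize(b[180:300,280:480],(400,240),interpolation=cv2.INTER_CUBIC)
out[360:,400:]=cv2.resize(cv2.imread("pics/t4.png")[150:270,200:400],(400,240),interpolation=cv2.INTER_CUBIC)
cv2.imwrite("pics/m4.png",out)
# projection of stirrer apex when home vs 23 high
print(proj(s,[[.485,.183,.135],[.485,.183,.158]]), proj(c,[[.485,.183,.135],[.485,.183,.158]]))
E
```

```text
[0.48783459 0.37092409 0.26684944] [3.14045929e+00 3.25773482e-04 1.91588563e+00] [-0.06811992 -0.19857418 -0.26513482] 8.8667
[[353.58109644 200.71804233]
 [353.76985409 192.90078264]] [[248.54716795 364.92934512]
 [244.21344143 381.52853584]]
```

View pics/m4.png

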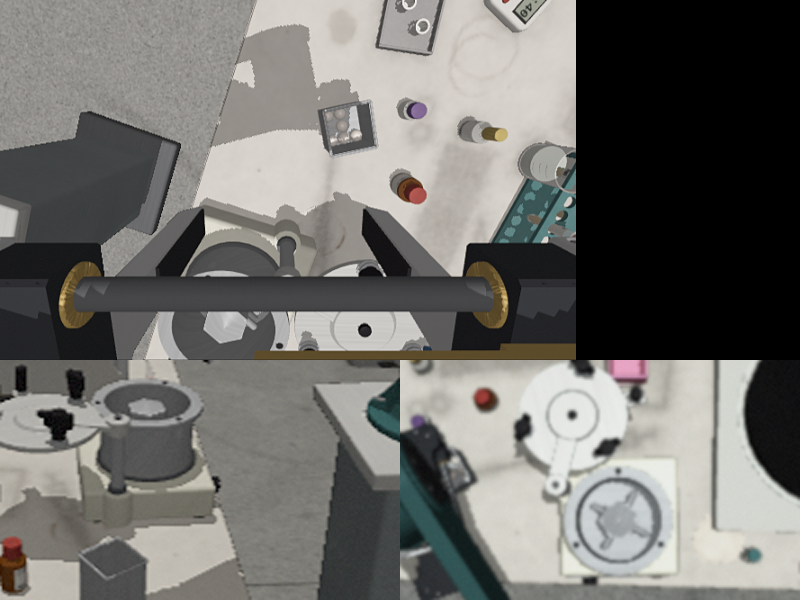

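```bash
python3 - <<'E'
from h import *
c=load("w4")
Q=np.array([at(c,x/.9,y/.9,.07)[:2] for x,y in[(320,110),(368,100),(377,146),(328,154)]])
e=np.roll(Q,-1,0)-Q
print(Q.round(4).tolist(),np.hypot(*e.T).round(4),Q.mean(0),np.degrees(np.arctan2(e[:,1],e[:,0])).round(1)%90)
V=at(c,418/.9,110/.9,.046)[:2];d=V-Q.mean(0);print("vial",V,np.hypot(*d),np.degrees(np.arctan2(d[1],d[0])), "red", at(c,418/.9,194/.9,.062))
E
```

```text
[[0.506, 0.4452], [0.5533, 0.4743], [0.5844, 0.4296], [0.5337, 0.401]] [0.0555 0.0544 0.0583 0.0521] [0.54433157 0.43753377] [31.6 34.9 29.4 32.1]
vial [0.62126934 0.48662798] 0.0912669744410665 32.54206319395209 red [0.65968481 0.3919223  0.062     ]
```

Emit:
{"op": "step_arm", "data": {"plan": [[[29,33,-20,0.11,76],[58,66,-60,0.221,76],[58,66,-100,0.221,76],[58,66,-135,0.221,76],[58,66,-135,0.221,76],[58,66,-135,0.221,76]]]}}

```text
time: 9.37
tool_pos: [0.5436, 0.435, 0.1262]
ee_rot: [-3.132, 0.001, 2.136]
wrist_force: [-0.0, -0.2, -0.6]
width: 0.0712
```

```bash
python3 - <<'E'
from h import *
c=snap("wrist","w5");o=robot.get_obs();print(o["tool_pos"],o["ee_rot"],o["time"],o["width"])
im=cv2.imread("pics/w5.png")
a=np.radians(32.5+45+90*np.arange(4));X=np.c_[.5455+.0385*np.cos(a),.4377+.0385*np.sin(a),np.full(4,.07)]
cv2.polylines(im,[proj(c,X).round().astype(int)],True,(0,0,255),1)
cv2.imwrite("pics/w5c.png",cv2.resize(im[80:320,160:480],(640,480),interpolation=cv2.INTER_CUBIC))
E
```

```text
[0.54508633 0.43610356 0.13074424] [-3.13870814e+00  2.85803994e-04  2.13622495e+00] 9.4167 0.0712550809711632
```

View pics/w5c.png

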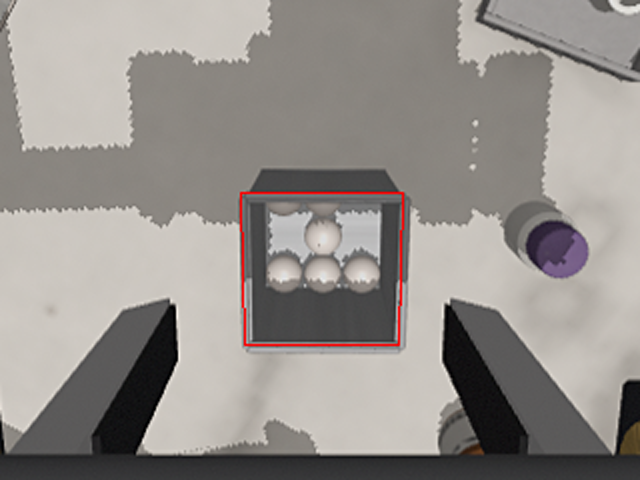

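Emit:
{"op": "step_arm", "data": {"plan": [[[0,0,-40,0,76],[0,0,-80,0,76],[0,0,-108,0,76],[0,0,-108,0,76],[0,0,-108,0,0],[0,0,-108,0,0],[0,0,-108,0,0],[0,0,-108,0,0]]]}}

```text
time: 10.08
tool_pos: [0.5476, 0.4392, 0.0293]
ee_rot: [3.134, -0.0, 2.138]
wrist_force: [0.0, -0.5, 7.4]
width: 0.0539
```

Emit:
{"op": "step_arm", "data": {"plan": [[[0,0,0,0,0],[0,0,0,0,0],[0,0,20,0,0],[0,0,50,0,0],[0,0,90,0,0],[0,0,130,0,0],[0,0,170,0,0],[0,0,200,0,0]]]}}

```text
time: 10.75
tool_pos: [0.5459, 0.4384, 0.2299]
ee_rot: [3.134, -0.0, 2.138]
wrist_force: [0.2, 0.5, -1.6]
width: 0.0536
```

Emit:
{"op": "step_arm", "data": {"plan": [[[-15,-20,10,0.12,0],[-40,-55,10,0.24,0],[-68,-93,10,0.36,0],[-95,-132,10,0.48,0],[-123,-170,10,0.6,0],[-150,-208,10,0.72,0],[-172,-238,10,0.84,0],[-185,-255,10,0.96,0]]]}}

```text
time: 11.42
tool_pos: [0.3589, 0.1814, 0.2349]
ee_rot: [3.141, 0.003, 3.104]
wrist_force: [-0.1, -0.9, -2.3]
width: 0.0538
```

Emit:
{"op": "step_arm", "data": {"plan": [[[0,0,-20,0.043,0],[0,0,-50,0.043,0],[0,0,-75,0.043,0],[0,0,-90,0.043,0],[0,0,-90,0.043,0],[0,0,-90,0.043,0]]]}}

```text
time: 11.92
tool_pos: [0.3601, 0.1828, 0.1443]
ee_rot: [3.141, 0.001, 3.141]
wrist_force: [1.0, 0.2, -1.8]
width: 0.0537
```

```bash
python3 - <<'E'
from h import *
c=snap("wrist","w6");s=snap("side","s6");o=robot.get_obs();print(o["tool_pos"],o["ee_rot"],o["time"],o["width"],o["joint_positions"].round(2),o["wrist_force"])
b=cv2.imread("pics/w6.png");a=cv2.imread("pics/s6.png")[150:290,290:490]
out=np.zeros((600,720,3),np.uint8);out[:320,:512]=cv2.resize(b,(512,320));out[320:,:400]=cv2.resize(a,(400,280),interpolation=cv2.INTER_CUBIC)
cv2.imwrite("pics/m6.png",out)
E
```

```text
[0.36141832 0.18328451 0.14579243] [3.14015792 0.003959   3.14097133] 12.0167 0.05390903414698268 [ 0.33 -0.23  1.78  0.    1.58 -1.24] [ 0.18130895 -0.37256834 -1.75733697]
```

View pics/m6.png

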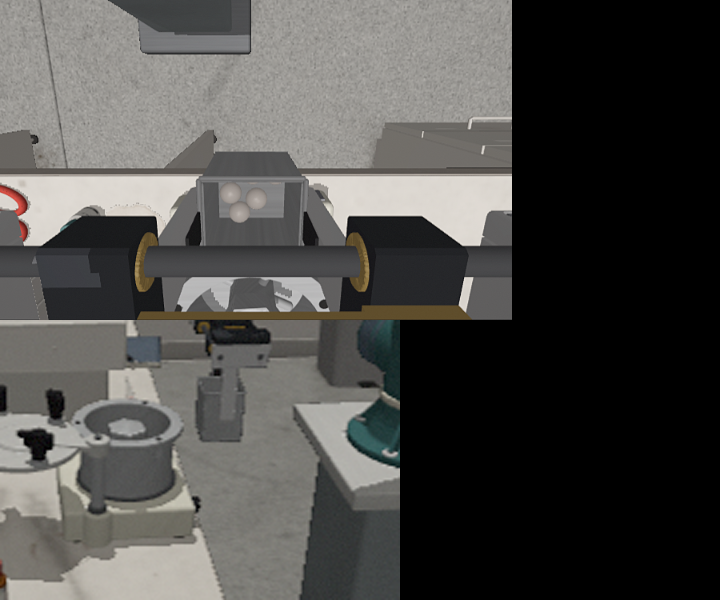

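Emit:
{"op": "step_arm", "data": {"plan": [[[12,0,0,0,0],[24,0,0,0,0],[29,0,3,0,0],[34,0,6,0,0],[40,0,8,0,0],[45,0,9,0,0],[45,0,9,0,0]]]}}

```text
time: 12.6
tool_pos: [0.4002, 0.1832, 0.1514]
ee_rot: [-3.141, -0.014, -3.141]
wrist_force: [-12.1, 0.2, -3.9]
width: 0.0537
```

```bash
python3 - <<'E'
from h import *
s=snap("side","s7");o=robot.get_obs();print(o["tool_pos"],o["time"],o["width"],o["wrist_force"],o["wrist_torque"])
a=cv2.imread("pics/s7.png")[150:270,290:450]
cv2.imwrite("pics/s7c.png",cv2.resize(a,(640,480),interpolation=cv2.INTER_CUBIC))
E
```

```text
[0.40019918 0.18320102 0.15144674] 12.65 0.05381467838017529 [-10.73728502   0.95063417  -4.92685334] [ 0.10427695  2.32681991 -0.00371065]
```

View pics/s7c.png

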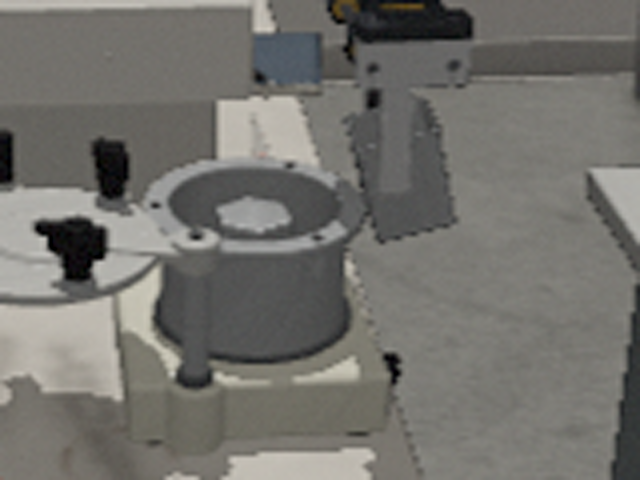

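Emit:
{"op": "step_arm", "data": {"plan": [[[8,0,2,0,0],[15,0,1,0,0],[20,0,-1,0,0],[24,0,-4,0,0],[26,0,-8,0,0],[28,0,-11,0,0],[28,0,-11,0,0]]]}}

```text
time: 13.23
tool_pos: [0.4339, 0.1835, 0.1455]
ee_rot: [3.14, 0.003, 3.141]
wrist_force: [-4.5, -0.6, 5.5]
width: 0.0537
```

```bash
python3 - <<'E'
from h import *
s=snap("side","s8");snap("top","t8");snap("wrist","w8");o=robot.get_obs();print(o["tool_pos"],o["time"],o["width"],o["wrist_force"],o["wrist_torque"])
out=np.zeros((600,800,3),np.uint8)
out[:320,:427]=cv2.resize(cv2.imread("pics/s8.png")[150:270,290:450],(427,320),interpolation=cv2.INTER_CUBIC)
out[:320,430:]=cv2.resize(cv2.imread("pics/t8.png")[170:270,260:376],(370,320),interpolation=cv2.INTER_CUBIC)
out[320:,:448]=cv2.resize(cv2.imread("pics/w8.png"),(448,280))
cv2.imwrite("pics/m8.png",out)
E
```

```text
[0.43382966 0.1835406  0.14549838] 13.3833 0.05371634507233098 [-5.0351652  -0.58512056  5.53071905] [-0.07108765  0.97385674 -0.0042017 ]
```

View pics/m8.png

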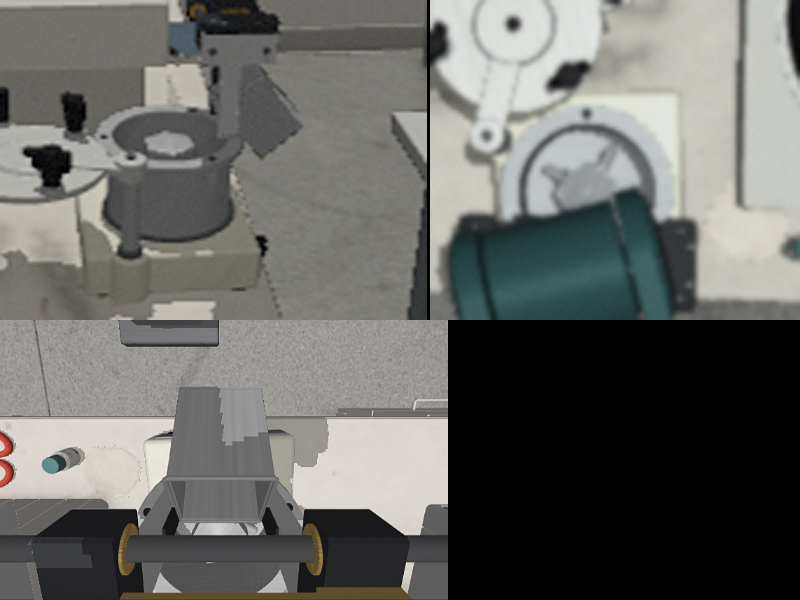

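```bash
python3 - <<'E'
from h import *
c=load("w8")
px=np.array([(165,478),(280,478),(190,521),(257,521),(180,388),(264,388)],float);px[:,1]-=320;px/=.7
# cup frame: x' = pour dir, y' left, z up ; image right = -y
ob=np.array([(-28.5,28.5,70),(-28.5,-28.5,70),(28.5,28.5,70),(28.5,-28.5,70),(-27,27,0),(-27,-27,0)],float)/1e3
for pts in (list(range(6)),[0,1,4,5]):
    ok,r,t=cv2.solvePnP(ob[pts],px[pts],c[1],None,flags=cv2.SOLVEPNP_SQPNP)
    Rw=c[2]@cv2.Rodrigues(r)[0];tw=c[2]@t.ravel()+c[3]
    e=cv2.projectPoints(ob[pts],r,t,c[1],None)[0].reshape(-1,2)-px[pts]
    print("axis",Rw[:,2].round(3),"tilt",np.degrees(np.arccos(Rw[2,2])).round(1),"origin",tw.round(4),"err",np.abs(e).max().round(1))
E
```

```text
axis [ 1.     0.004 -0.019] tilt 91.1 origin [0.3535 0.185  0.1837] err 32.9
axis [ 0.623 -0.003  0.782] tilt 38.5 origin [0.3355 0.1849 0.1719] err 1.3
```

```bash
python3 - <<'E'
from h import *
c=load("s8");_,K,A,p=c
for x,y in[(262,155),(300,130),(270,70),(240,150),(215,35)]:
    u,v=290+x/2.669,150+y/2.667
    d=A@np.linalg.solve(K,[u,v,1.]);print((x,y),[(p+d*(Y-p[1])/d[1]).round(4).tolist() for Y in(.21,.156)])
# predicted: flange front point
print((proj(c,[[.411,.183,.137],[.434,.183,.1645]])-[290,150])*2.668)
for th in(40,60,90):
    t=np.radians(th);a=np.array([np.sin(t),0,np.cos(t)]);n=np.array([np.cos(t),0,-np.sin(t)])
    P=np.array([.434,.183+.027,.1645]);X=[P-.045*a+.027*n,P-.045*a-.027*n,P+.025*a-.027*n,P+.025*a+.027*n]
    print(th,((proj(c,X)-[290,150])*2.668).round(0).tolist())
E
```

```text
(262, 155) [[0.3961, 0.21, 0.124], [0.385, 0.156, 0.0965]]
(300, 130) [[0.3603, 0.21, 0.1504], [0.3472, 0.156, 0.1244]]
(270, 70) [[0.3937, 0.21, 0.2146], [0.3825, 0.156, 0.1921]]
(240, 150) [[0.4182, 0.21, 0.1301], [0.4084, 0.156, 0.103]]
(215, 35) [[0.4477, 0.21, 0.2513], [0.4395, 0.156, 0.2308]]
[[243.19106744 131.75533817]
 [221.52035755 107.30666561]]
40 [[231.0, 166.0], [275.0, 133.0], [232.0, 84.0], [188.0, 118.0]]
60 [[249.0, 160.0], [279.0, 117.0], [219.0, 85.0], [189.0, 130.0]]
90 [[270.0, 143.0], [273.0, 92.0], [201.0, 94.0], [199.0, 144.0]]
```

Emit:
{"op": "step_arm", "data": {"plan": [[[-4,0,2,0,0],[-9,0,5,0,0],[-15,0,12,0,0],[-20,0,24,0,0],[-20,0,40,0,0],[-20,0,60,0,0],[-20,0,80,0,0],[-20,0,95,0,0]]]}}

```text
time: 14.05
tool_pos: [0.4133, 0.183, 0.2392]
ee_rot: [3.141, 0.003, 3.141]
wrist_force: [0.2, 0.5, -1.6]
width: 0.0534
```

```bash
python3 - <<'E'
from h import *
snap("side","s9");snap("wrist","w9");o=robot.get_obs();print(o["tool_pos"],o["time"],o["width"],o["wrist_force"],o["wrist_torque"])
out=np.zeros((500,800,3),np.uint8)
out[:,:400]=cv2.resize(cv2.imread("pics/s9.png")[110:235,340:440],(400,500),interpolation=cv2.INTER_CUBIC)
out[:400,400:]=cv2.resize(cv2.imread("pics/w9.png")[60:310,195:445],(400,400),interpolation=cv2.INTER_CUBIC)
cv2.imwrite("pics/m9.png",out)
E
```

```text
[0.41458565 0.18337078 0.24055527] 14.15 0.0537737682769635 [ 0.85848983  0.61365784 -2.22495505] [ 0.04790481 -0.08842417  0.00962572]
```

View pics/m9.png

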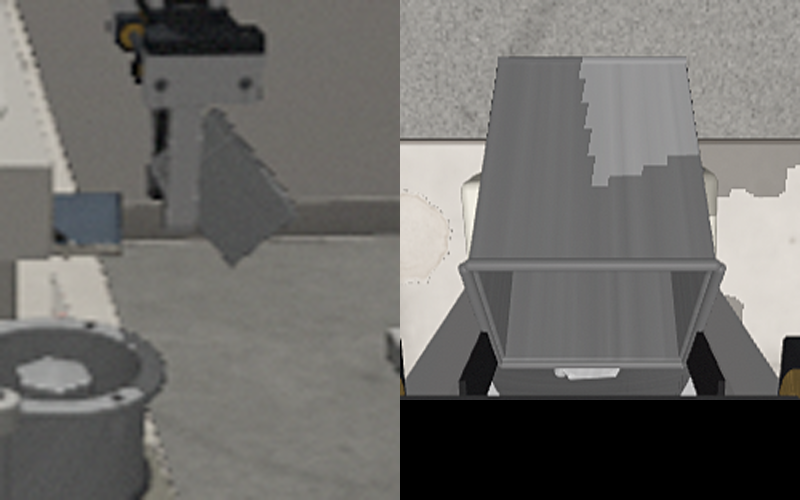

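```bash
python3 - <<'E'
from h import *
from scipy.optimize import least_squares
c=load("w9")
px=np.array([(465,265),(722,265),(488,365),(700,363),(499,58),(687,58)],float);px[:,0]-=400;px=px/1.6+[195,60]
ob=np.array([(-28.5,28.5,70),(-28.5,-28.5,70),(28.5,28.5,70),(28.5,-28.5,70),(-27,27,0),(-27,-27,0)],float)/1e3
def W(q):
    t=q[0];M=np.array([[np.cos(t),0,np.sin(t)],[0,1,0],[-np.sin(t),0,np.cos(t)]]);return ob@M.T+q[1:]
for t0 in(.3,.7,1.2):
    r=least_squares(lambda q:(proj(c,W(q))-px).ravel(),[t0,.37,.183,.22]);print(np.degrees(r.x[0]).round(1),r.x[1:].round(4),np.abs(r.fun).max().round(1))
q=r.x;a=np.array([np.sin(q[0]),np.cos(q[0])]);n=np.array([a[1],-a[0]]);d=np.array([.4135,.240+.019])-q[[1,3]];print("P along a",d@a,"n",d@n)
E
```

```text
45.0 [ 0.5219  0.1889 -0.4009] 93.4
45.0 [ 0.5219  0.1889 -0.4011] 93.4
45.0 [ 0.522   0.1889 -0.4012] 93.4
P along a 0.39014585993317785 n -0.5435216988870578
```

```bash
cat > tilt.py <<'E'
from h import *
from scipy.optimize import least_squares
ob=np.array([(-28.5,-28.5,70),(-28.5,28.5,70),(28.5,-28.5,70),(28.5,28.5,70),(-27,-27,0),(-27,27,0)],float)/1e3
def W(q,ob=ob):
    t=q[0];M=np.array([[np.cos(t),0,np.sin(t)],[0,1,0],[-np.sin(t),0,np.cos(t)]]);return ob@M.T+q[1:]
def fit(c,px,P):
    for t0 in(.3,.7,1.2):
        r=least_squares(lambda q:(proj(c,W(q))-px).ravel(),[t0,P[0]-.04,P[1],P[2]-.03]);print(np.degrees(r.x[0]).round(1),r.x[1:].round(4),np.abs(r.fun).max().round(1))
    q=r.x;a=np.array([np.sin(q[0]),np.cos(q[0])]);n=np.array([a[1],-a[0]]);d=np.array([P[0],P[2]])-q[[1,3]];print("P along a",d@a,"n",d@n)
E
python3 - <<'E'
from tilt import *
px=np.array([(465,265),(722,265),(488,365),(700,363),(499,58),(687,58)],float);px[:,0]-=400;px=px/1.6+[195,60]
fit(load("w9"),px,[.4140,.183,.2595])
E
```

```text
40.4 [0.3577 0.1841 0.2342] 6.6
40.4 [0.3577 0.1841 0.2342] 6.6
40.4 [0.3577 0.1841 0.2342] 6.6
P along a 0.05570970678328981 n 0.026439103523346375
```

Emit:
{"op": "step_arm", "data": {"plan": [[[4,7,3,0,0],[12,21,5,0,0],[22,39,5,0,0],[32,58,5,0,0],[42,77,5,0,0],[52,96,5,0,0],[62,115,5,0,0],[72,134,5,0,0]]]}}

```text
time: 14.82
tool_pos: [0.485, 0.3181, 0.2393]
ee_rot: [-3.14, -0.003, 3.141]
wrist_force: [-0.2, 0.1, -1.8]
width: 0.0538
```

Emit:
{"op": "step_arm", "data": {"plan": [[[10,19,0,0,0],[20,38,0,0,0],[30,56,0,0,0],[38,70,-5,0,0],[43,79,-18,0,0],[45,83,-36,0,0],[45,83,-56,0,0],[45,83,-76,0,0]]]}}

```text
time: 15.48
tool_pos: [0.5295, 0.3999, 0.162]
ee_rot: [-3.14, -0.003, 3.141]
wrist_force: [-0.2, -0.1, -2.9]
width: 0.0539
```

Emit:
{"op": "step_arm", "data": {"plan": [[[0,0,-20,0,0],[0,0,-40,0,0],[0,0,-60,0,0],[0,0,-80,0,0],[0,0,-100,0,0],[0,0,-115,0,0],[0,0,-125,0,0],[0,0,-128,0,0]]]}}

```text
time: 16.15
tool_pos: [0.5279, 0.3985, 0.033]
ee_rot: [-3.138, -0.006, 3.141]
wrist_force: [0.1, 0.4, -1.3]
width: 0.0537
```

Emit:
{"op": "step_arm", "data": {"plan": [[[0,0,0,0,0],[0,0,-2,0,0],[0,0,-4,0,0],[0,0,-4,0,0]]]}}

```text
time: 16.48
tool_pos: [0.5307, 0.4001, 0.0344]
ee_rot: [3.141, 0.001, 3.141]
wrist_force: [-0.0, -0.6, -2.9]
width: 0.0539
```

Emit:
{"op": "step_arm", "data": {"plan": [[[0,0,-3,0,0],[0,0,-6,0,0],[0,0,-6,0,0]]]}}

```text
time: 16.73
tool_pos: [0.5299, 0.3996, 0.027]
ee_rot: [-3.141, -0.001, 3.141]
wrist_force: [-0.1, -0.3, -2.7]
width: 0.0535
```

Emit:
{"op": "step_arm", "data": {"plan": [[[0,0,-2,0,0],[0,0,-2,0,0]]]}}

```text
time: 16.9
tool_pos: [0.5302, 0.3998, 0.0253]
ee_rot: [3.141, 0.0, 3.141]
wrist_force: [-0.2, 0.4, -1.9]
width: 0.0533
```

Emit:
{"op": "step_arm", "data": {"plan": [[[0,0,-2,0,0],[0,0,-2,0,0]]]}}

```text
time: 17.07
tool_pos: [0.5305, 0.3999, 0.0249]
ee_rot: [3.141, 0.001, 3.141]
wrist_force: [-0.8, -0.1, 2.8]
width: 0.0536
```

```bash
python3 - <<'E'
from h import *
o=robot.get_obs();print(o["tool_pos"],o["time"],o["width"],o["wrist_force"],o["wrist_torque"])
s=snap("side","s10");w=snap("wrist","w10")
g=cv2.cvtColor(s[0],cv2.COLOR_RGB2GRAY)
# predicted corner positions for tilt fit in the side image
P=np.array([o["tool_pos"][0],o["tool_pos"][1]+.027,o["tool_pos"][2]+.019])
for th in(34,37,40,43):
    t=np.radians(th);a=np.array([np.sin(t),0,np.cos(t)]);n=np.array([np.cos(t),0,-np.sin(t)])
    B=P-.056*a-.026*n;print(th,"corner z",(B+.027*n)[2].round(4),proj(s,[B+.027*n,B-.027*n,B-.027*n+.07*a]).round(1).tolist())
E
```

```text
[0.53054123 0.3999244  0.02487437] 17.0667 0.05361041237843183 [-0.76142869 -0.08565737  2.78660311] [-0.22475104  0.30171055 -0.00202419]
34 corner z -0.0031 [[356.4, 301.3], [376.5, 290.1], [360.0, 269.3]]
37 corner z -0.0015 [[357.5, 300.7], [376.9, 288.6], [359.0, 268.6]]
40 corner z 0.0003 [[358.5, 300.0], [377.2, 287.2], [358.0, 268.0]]
43 corner z 0.0022 [[359.5, 299.4], [377.5, 285.7], [356.9, 267.4]]
```

Emit:
{"op": "step_arm", "data": {"plan": [[[-8,0,0,0,0],[-22,0,0,0,90],[-36,0,1,0,90],[-48,0,2,0,90],[-52,0,3,0,90],[-52,0,3,0,90],[-52,0,3,0,90]]]}}

```text
time: 17.75
tool_pos: [0.4783, 0.4001, 0.0267]
ee_rot: [3.141, 0.001, 3.141]
wrist_force: [0.5, -0.7, 1.4]
width: 0.0841
```

Emit:
{"op": "step_arm", "data": {"plan": [[[0,0,30,0,100],[0,0,60,0,100],[0,0,100,0,100],[0,0,130,0,100],[0,0,130,0,100],[0,0,130,0,100]]]}}

```text
time: 18.25
tool_pos: [0.4803, 0.4007, 0.1598]
ee_rot: [3.138, 0.006, 3.14]
wrist_force: [0.1, 0.6, -0.5]
width: 0.0942
```

```bash
python3 - <<'E'
from h import *
o=robot.get_obs();print(o["tool_pos"],o["time"],o["width"],o["wrist_force"],o["ee_rot"])
s=snap("side","s11");w=snap("wrist","w11");t=snap("top","t11")
out=np.zeros((600,800,3),np.uint8)
out[:400,:640]=cv2.imread("pics/w11.png")
out[400:,:320]=cv2.resize(cv2.imread("pics/s11.png")[220:320,290:450],(320,200))
cv2.imwrite("pics/m11.png",out)
E
```

```text
[0.48030266 0.40071113 0.15982625] 18.25 0.09419927519078572 [ 0.09362594  0.57171349 -0.50311248] [3.13772125 0.00572996 3.14016759]
```

View pics/m11.png

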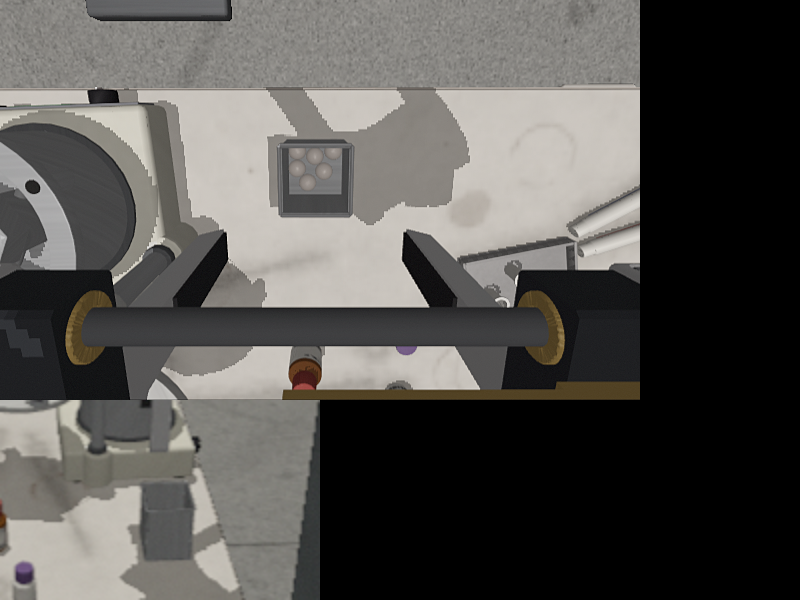

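```bash
python3 - <<'E'
from h import *
c=load("w11")
Q=np.array([at(c,x,y,.07)[:2] for x,y in[(278,142.5),(352.5,142.5),(352.5,216.5),(277.5,216.5)]]);e=np.roll(Q,-1,0)-Q
print(Q.round(4).tolist(),np.hypot(*e.T).round(4),Q.mean(0).round(4))
print("cover c0")
E
```

```text
[[0.4303, 0.3732], [0.4304, 0.4286], [0.4878, 0.43], [0.4877, 0.3712]] [0.0554 0.0574 0.0587 0.0574] [0.459  0.4007]
cover c0
```

Emit:
{"op": "step_arm", "data": {"plan": [[[-10,0,-40,0,90],[-19,1,-75,0,90],[-19,1,-101,0,90],[-19,1,-101,0,90],[-19,1,-101,0,0],[-19,1,-101,0,0],[-19,1,-101,0,0],[-19,1,-101,0,0]]]}}

```text
time: 19.07
tool_pos: [0.4608, 0.4017, 0.0581]
ee_rot: [3.139, 0.004, 3.141]
wrist_force: [-0.5, -0.2, 0.2]
width: 0.0613
```

Emit:
{"op": "step_arm", "data": {"plan": [[[0,0,0,0,0],[0,0,5,0,0],[0,0,10,0,0],[0,0,10,0,0]]]}}

```text
time: 19.4
tool_pos: [0.4598, 0.4013, 0.067]
ee_rot: [3.14, 0.002, 3.141]
wrist_force: [0.7, 0.4, -2.0]
width: 0.0537
```

Emit:
{"op": "step_arm", "data": {"plan": [[[0,0,20,0,0],[0,0,50,0,0],[0,0,85,0,0],[0,0,120,0,0],[0,0,155,0,0],[0,0,184,0,0],[0,0,184,0,0]]]}}

```text
time: 19.98
tool_pos: [0.4614, 0.4025, 0.2584]
ee_rot: [3.133, 0.012, 3.141]
wrist_force: [0.9, 0.2, -0.5]
width: 0.0536
```

```bash
python3 - <<'E'
from h import *
o=robot.get_obs();print(o["tool_pos"],o["width"],o["wrist_force"])
s=snap("side","s12");w=snap("wrist","w12")
x,y,z=o["tool_pos"]
# find mouth back/front rim rows along image centre column in wrist
for h in(.052,.056,.060,.064):
    b=z-h;X=[[x+dx,y+dy,b+hh] for hh in(.07,0) for dx,dy in((-.0275,-.0275),(-.0275,.0275),(.0275,-.0275))]
    print(h,"wrist rim back/front v",proj(w,X).round(0)[[0,2]].tolist(),"side bottom",proj(s,[[x-.027,y+.027,b],[x+.027,y+.027,b],[x-.027,y+.027,b+.07]]).round(0).tolist())
g=cv2.cvtColor(s[0],cv2.COLOR_RGB2GRAY);w_=cv2.cvtColor(w[0],cv2.COLOR_RGB2GRAY)
u=int(proj(s,[[x-.01,y+.027,z-.04]])[0,0]);print("side col",u,g[100:260:1,u+6].tolist())
print("wrist col 300",w_[80:300,300].tolist())
E
```

```text
[0.46137926 0.4024885  0.25841564] 0.05361065357144245 [ 0.91247378  0.21066028 -0.54224798]
0.052 wrist rim back/front v [[256.0, 210.0], [260.0, 317.0]] side bottom [[391.0, 221.0], [365.0, 221.0], [393.0, 190.0]]
0.056 wrist rim back/front v [[257.0, 208.0], [262.0, 312.0]] side bottom [[390.0, 222.0], [365.0, 223.0], [393.0, 192.0]]
0.06 wrist rim back/front v [[258.0, 206.0], [263.0, 308.0]] side bottom [[390.0, 224.0], [365.0, 225.0], [392.0, 193.0]]
0.064 wrist rim back/front v [[260.0, 204.0], [264.0, 304.0]] side bottom [[390.0, 226.0], [364.0, 226.0], [392.0, 195.0]]
side col 382 [23, 15, 4, 9, 18, 12, 13, 101, 109, 103, 45, 6, 15, 10, 13, 4, 13, 14, 17, 10, 7, 10, 12, 14, 13, 13, 6, 5, 10, 29, 22, 24, 25, 26, 23, 31, 30, 25, 27, 41, 48, 28, 24, 24, 21, 27, 95, 106, 103, 106, 100, 104, 105, 104, 105, 101, 103, 100, 102, 102, 104, 95, 88, 84, 84, 85, 84, 79, 78, 94, 121, 122, 119, 121, 121, 119, 121, 121, 118, 125, 127, 127, 89, 81, 79, 72, 69, 62, 65, 62, 65, 65, 91, 81, 85, 87, 87, 89, 83, 83, 86, 84, 89, 88, 86, 86, 89, 85, 84, 86, 84, 85, 87, 87, 85, 87, 88, 86, 85, 87, 
[... 531 characters left out ...]
51, 151, 151, 151, 150, 151, 150, 151, 151, 151, 150, 150, 150, 150, 150, 150, 150, 150, 151, 151, 151, 151, 151, 150, 152, 151, 151, 151, 152, 154, 160, 122, 82, 81, 83, 84, 84, 82, 82, 82, 83, 82, 82, 83, 83, 83, 83, 82, 83, 83, 83, 82, 80, 102, 114, 138, 128, 112, 100, 106, 130, 136, 135, 135, 137, 137, 137, 135, 125, 124, 128, 135, 140, 141, 144, 144, 147, 146, 147, 146, 145, 142, 134, 130, 120, 116, 125, 133, 138, 141, 145, 148, 151, 153, 154, 156, 156, 156, 156, 157, 155, 152, 150, 147, 138, 124, 95, 81, 85, 83, 84, 83, 85, 83, 83, 84, 83, 82, 83, 83, 82, 84, 83, 82, 83, 82, 83, 82, 84, 80, 82, 83, 82, 82, 84, 82, 81, 82, 82, 81, 80, 81, 81, 80, 80, 81, 82, 81, 82, 83, 82, 80, 78, 137]
```

Emit:
{"op": "step_arm", "data": {"plan": [[[-8,-16,0,0,0],[-24,-48,0,0,0],[-42,-86,0,0,0],[-61,-124,0,0,0],[-78,-160,0,0,0],[-93,-190,0,0,0],[-103,-210,0,0,0],[-107,-218,0,0,0]]]}}

```text
time: 20.75
tool_pos: [0.3498, 0.1803, 0.2468]
ee_rot: [-3.139, -0.004, 3.139]
wrist_force: [0.2, 0.0, -2.4]
width: 0.0537
```

Emit:
{"op": "step_arm", "data": {"plan": [[[0,0,-20,0,0],[0,0,-45,0,0],[0,0,-71,0,0],[0,0,-71,0,0],[12,0,-71,0,0],[24,0,-71,0,0],[32,0,-71,0,0],[32,0,-71,0,0]]]}}

```text
time: 21.42
tool_pos: [0.3845, 0.1831, 0.178]
ee_rot: [-3.141, -0.003, 3.141]
wrist_force: [-1.1, 0.8, -3.1]
width: 0.0539
```

Emit:
{"op": "step_arm", "data": {"plan": [[[5,0,1,0,0],[10,0,3,0,0],[15,0,4,0,0],[20,0,5,0,0],[26,0,5,0,0],[31,0,5,0,0],[35,0,4,0,0],[35,0,4,0,0]]]}}

```text
time: 22.08
tool_pos: [0.4183, 0.1831, 0.183]
ee_rot: [3.141, -0.003, 3.141]
wrist_force: [-4.0, 0.1, 1.9]
width: 0.0536
```

```bash
cat > st.py <<'E'
from tilt import *
import sys
f=sys.argv[1];o=robot.get_obs();print(o["tool_pos"].round(4),o["time"],o["width"].round(4),o["wrist_force"].round(1),o["wrist_torque"].round(2))
s=snap("side","s"+f);snap("wrist","w"+f)
# fit cup tilt in side image against the front scene reference s4 (no arm) by silhouette of change
ref=load("s4")[0].astype(int);d=(np.abs(s[0].astype(int)-ref).max(2)>18).astype(np.uint8)
x,y,z=o["tool_pos"];best=[]
ob8=np.array([(a,b,h) for h in(0,70) for a in(-27,27) for b in(-27,27)])/1e3
H=float(sys.argv[2])
fing=np.zeros(d.shape,np.uint8)
for th in range(-5,136,3):
  t=np.radians(th);a=np.array([np.sin(t),0,np.cos(t)])
  n=np.array([np.cos(t),0,-np.sin(t)])
  for dh in(-.008,0,.008):
   for dn in(-.01,0,.01):
    B=np.array([x,y,z+.006])-(H+dh)*a-dn*n
    m=np.zeros(d.shape,np.uint8);hull=cv2.convexHull(proj(s,W([t,*B],ob8)).round().astype(np.int32));cv2.fillConvexPoly(m,hull,1)
    # region below fingers: compare only pixels away from gripper column above
    R_=np.zeros(d.shape,np.uint8);c0=proj(s,[[x,y,z+.006]])[0];cv2.circle(R_,tuple(int(v) for v in c0),48,1,-1)
    bx=proj(s,[[x-.045,y+.04,z+.03],[x+.045,y+.04,z+.2]]);R_[:int(bx[0,1]),int(min(bx[:,0])):int(max(bx[:,0]))]=0
    I=(m&d&R_).sum();U=((m|d)&R_).sum();best.append((I/U,th,dh,dn))
best.sort(reverse=True);print(best[:5])
E
python3 st.py 13 .064
```

```text
Traceback (most recent call last):
  File "st.py", line 3, in <module>
    f=sys.argv[1];o=robot.get_obs();print(o["tool_pos"].round(4),o["time"],o["width"].round(4),o["wrist_force"].round(1),o["wrist_torque"].round(2))
                                                                           ^^^^^^^^^^^^^^^^
AttributeError: 'float' object has no attribute 'round'
```

```bash
sed -i 's/o\["width"\].round(4)/round(o["width"],4)/' st.py; python3 st.py 13 .064
```

```text
[0.4183 0.1831 0.183 ] 22.0833 0.0536 [-4.   0.1  1.9] [ 0.06  1.07 -0.05]
[(np.float64(0.6416906820365034), 46, 0, -0.01), (np.float64(0.6401590457256461), 37, 0, 0), (np.float64(0.6380368098159509), 28, 0, 0.01), (np.float64(0.6323957322987391), 7, 0, 0.01), (np.float64(0.6313276026743075), 49, 0, -0.01)]
```

Emit:
{"op": "step_arm", "data": {"plan": [[[5,0,-2,0,0],[10,0,-4,0,0],[16,0,-7,0,0],[20,0,-10,0,0],[24,0,-14,0,0],[28,0,-19,0,0],[28,0,-19,0,0]]]}}

```text
time: 22.77
tool_pos: [0.45, 0.1832, 0.1657]
ee_rot: [3.14, 0.007, 3.141]
wrist_force: [-0.2, -0.2, 4.6]
width: 0.0535
```

```bash
python3 st.py 14 .064
```

```text
[0.45   0.1832 0.1657] 22.7667 0.0535 [-0.2 -0.2  4.6] [ 0.04  0.19 -0.02]
[(np.float64(0.523719165085389), 61, 0.008, 0.01), (np.float64(0.5234001910219676), 67, 0.008, 0.01), (np.float64(0.5205348615090736), 64, 0.008, 0.01), (np.float64(0.5191364082433758), 67, 0, 0.01), (np.float64(0.517208413001912), 70, 0.008, 0.01)]
```

Emit:
{"op": "step_arm", "data": {"plan": [[[4,0,-6,0,0],[7,0,-12,0,0],[9,0,-17,0,0],[11,0,-22,0,0],[12,0,-27,0,0],[12,0,-31,0,0],[12,0,-31,0,0],[12,0,-31,0,0]]]}}

```text
time: 23.53
tool_pos: [0.4664, 0.1832, 0.1393]
ee_rot: [3.139, 0.02, 3.14]
wrist_force: [6.2, -1.5, 14.4]
width: 0.0537
```

```bash
python3 st.py 15 .064; python3 - <<'E'
from h import *
w=load("w15");cv2.imwrite("pics/x.png",w[0][:,:,::-1])
im=w[0].astype(int);
# white ball pixels (reddish-white: r>b) count in wrist view
m=((im[...,0]>150)&(im[...,0]-im[...,2]>6)&(im[...,0]-im[...,2]<40)).astype(np.uint8)
n,l,st,ce=cv2.connectedComponentsWithStats(m);print([(st[i,4],ce[i].round().tolist()) for i in range(1,n) if 30<st[i,4]<2500])
E
```

```text
[0.4664 0.1832 0.1393] 23.5333 0.0537 [ 6.2 -1.5 14.4] [-0.32 -0.79  0.06]
[(np.float64(0.3782051282051282), 97, 0.008, 0), (np.float64(0.3758325404376784), 121, 0.008, -0.01), (np.float64(0.3739612188365651), 88, 0.008, 0.01), (np.float64(0.3709981167608286), 91, 0.008, 0.01), (np.float64(0.3693181818181818), 118, 0.008, -0.01)]
[(np.int32(82), [70.0, 8.0]), (np.int32(50), [104.0, 9.0]), (np.int32(149), [384.0, 11.0]), (np.int32(39), [403.0, 5.0]), (np.int32(127), [462.0, 7.0]), (np.int32(170), [528.0, 13.0]), (np.int32(32), [602.0, 3.0]), (np.int32(100), [124.0, 14.0]), (np.int32(61), [359.0, 12.0]), (np.int32(43), [439.0, 12.0]), (np.int32(35), [413.0, 10.0]), (np.int32(102), [482.0, 19.0]), (np.int32(60), [172.0, 17.0]), (np.int32(57), [419.0, 17.0]), (np.int32(33), [18.0, 16.0]), (np.int32(74), [102.0, 22.0]), (np.int32(34), [402.0, 16.0]), (np.int32(210), [479.0, 40.0]), (np.int32(45), [115.0, 24.0]), (np.int32(100), [345.0, 26.0]), (np.int32(31), [237.0, 22.0]), (np.int32(54), [6.0, 30.0]), (np.int32(108), [79.0, 35.0]), (np.int32(107), [416.0, 34.0]), (np.int32(602), [129.0, 
[... 1303 characters left out ...]
.0]), (np.int32(38), [605.0, 72.0]), (np.int32(130), [76.0, 78.0]), (np.int32(35), [112.0, 74.0]), (np.int32(36), [159.0, 76.0]), (np.int32(35), [104.0, 78.0]), (np.int32(131), [138.0, 85.0]), (np.int32(31), [617.0, 77.0]), (np.int32(157), [282.0, 85.0]), (np.int32(88), [412.0, 88.0]), (np.int32(45), [460.0, 84.0]), (np.int32(41), [210.0, 84.0]), (np.int32(50), [193.0, 87.0]), (np.int32(110), [315.0, 90.0]), (np.int32(49), [494.0, 89.0]), (np.int32(64), [443.0, 92.0]), (np.int32(33), [520.0, 88.0]), (np.int32(43), [570.0, 92.0]), (np.int32(1899), [409.0, 151.0]), (np.int32(33), [81.0, 155.0]), (np.int32(472), [581.0, 366.0]), (np.int32(1564), [270.0, 381.0]), (np.int32(349), [394.0, 371.0])]
```

Emit:
{"op": "step_arm", "data": {"plan": [[[0,5,0,0,0],[0,-5,0,0,0],[0,5,0,0,0],[0,-5,0,0,0],[0,0,0,0,0],[0,0,0,0,0],[0,0,0,0,0],[0,0,0,0,0]]]}}

```text
time: 24.3
tool_pos: [0.4637, 0.1811, 0.1388]
ee_rot: [-3.139, 0.014, 3.14]
wrist_force: [0.5, -6.3, 18.8]
width: 0.0533
```

Emit:
{"op": "step_arm", "data": {"plan": [[[-2,0,10,0,0],[-4,0,25,0,0],[-6,0,45,0,0],[-6,0,70,0,0],[-6,0,95,0,0],[-6,0,110,0,0],[-6,0,110,0,0],[-6,0,110,0,0]]]}}

```text
time: 24.97
tool_pos: [0.4538, 0.183, 0.2426]
ee_rot: [3.141, 0.002, 3.141]
wrist_force: [-0.3, 0.6, -2.7]
width: 0.0538
```

```bash
python3 st.py 16 .064; python3 - <<'E'
from h import *
for i in range(4):
    o=robot.get_obs();print(o["wrist_force"].round(2))
    t=snap("top","t16")
x=load("s16")[0][120:220,330:430];y=load("t16")[0][195:265,275:345]
out=np.zeros((600,800,3),np.uint8);out[:400,:400]=cv2.resize(x,(400,400),interpolation=cv2.INTER_CUBIC);out[:400,400:]=cv2.resize(y,(400,400),interpolation=cv2.INTER_CUBIC)
out[400:,:320]=cv2.resize(load("w16")[0],(320,200));out[400:,320:640]=cv2.resize(load("s16")[0][150:350,250:570],(320,200))
cv2.imwrite("pics/m16.png",out[:,:,::-1])
E
```

```text
[0.4538 0.183  0.2426] 24.9667 0.0538 [-0.3  0.6 -2.7] [-0.02 -0.1  -0.01]
[(np.float64(0.18089103596349973), 94, 0.008, 0.01), (np.float64(0.17966280295047418), 88, 0.008, 0.01), (np.float64(0.1794871794871795), 91, 0.008, 0.01), (np.float64(0.1784037558685446), 85, 0.008, 0.01), (np.float64(0.1746890210924824), 97, 0.008, 0.01)]
[ 0.84  0.12 -2.63]
[-0.6  -0.47 -2.28]
[ 1.14  0.34 -2.71]
[ 0.52 -0.13 -1.9 ]
```

```bash
python3 - <<'E'
from h import *
F=[]
for i in range(14):
    cams.snapshot("top");o=robot.get_obs();F.append(o["wrist_force"])
F=np.array(F);print(F.mean(0),F.std(0)/14**.5,robot.get_obs()["wrist_torque"])
w=load("w16")[0].astype(int)
# colour stats: ball reference in w11 near (308,182)
b=load("w11")[0];print(b[182,308],b[170,298],b[160,320], b[200,300])
E
```

```text
[-0.00865369 -0.19897594 -2.31277397] [0.10088227 0.12637105 0.14602239] [-0.00105177 -0.13308495 -0.02618643]
[163 155 150] [157 150 145] [136 128 124] [69 69 70]
```

```bash
python3 - <<'E'
from h import *
def mp(f,ctr,rad,z,st=3):
    c=load(f);im=c[0].astype(int)
    q=proj(c,[[ctr[0]+rad*np.cos(t),ctr[1]+rad*np.sin(t),z] for t in np.linspace(0,6.28,60)])
    m=np.zeros(im.shape[:2],np.uint8);cv2.fillPoly(m,[q.round().astype(np.int32)],1)
    d=im[...,0]-im[...,2];B=((d>7)&(d<30)&(im[...,0]>70)&(m>0)).astype(np.uint8)
    n,l,s,ce=cv2.connectedComponentsWithStats(B);print(f,q.min(0).round(),q.max(0).round(),[(s[i,4],ce[i].round().tolist(),s[i,:4].tolist()) for i in range(1,n) if s[i,4]>3])
for f in("t0","t4","t16","s0","s4","s16"):
    f={"t0":"top0","s0":"side0"}.get(f,f);mp(f,(.485,.183),.056,.068 if f[0]=="t" else .137)
mp("w16",(.485,.183),.056,.137)
c=load("w16");x,y,z=.4538,.183,.2426
im=c[0].astype(int);d=im[...,0]-im[...,2]
print("\n".join("".join("#" if 7<d[v,u]<30 and im[v,u,0]>70 else "." if im[v,u].max()<100 else "o" for u in range(180,460,4)) for v in range(0,400,7)))
E
```

```text
top0 [290. 210.] [329. 249.] []
t4 [290. 210.] [329. 249.] []
t16 [290. 210.] [329. 249.] []
side0 [333. 191.] [375. 210.] []
s4 [333. 191.] [375. 210.] []
s16 [333. 191.] [375. 210.] []
w16 [248. 172.] [381. 297.] []
oooo..............................oooooooooooooooooooooooooooooooooooo
o.oooo............................ooooooooooooooooooooo#oooooooooooooo
o.ooooooooooooo..............oooo.oooooooooooooooooooooooooooooooo#ooo
o#ooooooooooooooooooooooooooooooo.oooooooooooooooooo#ooooooooooooooo#o
ooooooooooooooooooooooooooooooooo.oooooooooooooooooooooooooooooooooooo
oo................................ooooooooooooooooooooooo#oooooooooooo
ooooooooooooooooo#oooooooooooooooooooooooooooooooooooooooooooooooooooo
oooooooooooooooooooooooooooooooooooooooooo#ooooooooooooooooooooooooooo
ooooooo#ooooooooooooooooooooooooooooooooooooooooooooo#oooooooooooooooo
oooooooooooooooooooooooooooooooooooooooooooooooooooooooooooo##ooo#oooo
ooooooooooooooooooooooooooooooooooooooooooo#oooooooooooooooooooooooooo
ooooooo#ooooooooooooooooooo#oooooooooooooooooooooooooooooooooooooooooo
ooo#oooooooooooooooooooooooo#o
[... 2535 characters left out ...]
............................................................o
.....................................................................o
.............###############oooooooo........ooooooooooo..............o
.............###############oooooooo........oooooooooooo............oo
......o.....################oooo.oo..........ooooooooooo..............
...........#################oooooo..........ooooooooooooo....o........
...........################ooooooo.........oooooooooooooo.............
..........#################oooo.oo.......ooooooooooo..oooo............
......................................................................
......................................................................
```

```bash
python3 - <<'E'
from h import *
c=load("w16");g=cv2.cvtColor(c[0],cv2.COLOR_RGB2GRAY)
for u in(270,310,350):print(u,g[0:320:3,u].tolist())
from tilt import W
x,y,z=.4538,.183,.2426+.006
ob8=np.array([(a,b,h) for h in(0,70) for a in(-27,27) for b in(-27,27)])/1e3
for th in(80,90,100,110,120):
    t=np.radians(th);a=np.array([np.sin(t),0,np.cos(t)]);B=np.array([x,y,z])-.064*a
    q=proj(c,W([t,*B],ob8)).round(0)
    print(th,"bottom back L/R",q[0].tolist(),q[1].tolist(),"bottom front",q[2].tolist(),"mouth back",q[4].tolist(),q[5].tolist(),"mouth front",q[6].tolist())
E
```

```text
270 [63, 63, 63, 60, 75, 109, 116, 118, 119, 117, 117, 98, 49, 136, 149, 149, 146, 145, 150, 146, 153, 144, 146, 133, 140, 125, 139, 129, 138, 144, 148, 123, 133, 143, 119, 132, 110, 125, 126, 125, 124, 124, 124, 125, 123, 125, 124, 125, 124, 125, 123, 124, 123, 122, 123, 124, 124, 122, 123, 122, 122, 123, 122, 123, 122, 123, 122, 122, 122, 122, 122, 122, 122, 122, 122, 121, 121, 121, 121, 122, 121, 120, 121, 121, 121, 120, 120, 120, 119, 119, 119, 120, 118, 120, 113, 104, 119, 190, 186, 183, 185, 179, 196, 43, 52, 57, 60]
310 [75, 75, 76, 75, 74, 124, 118, 124, 121, 122, 123, 105, 50, 141, 143, 156, 142, 155, 145, 147, 151, 146, 149, 147, 145, 145, 148, 141, 142, 157, 137, 144, 140, 152, 206, 207, 148, 195, 193, 192, 192, 193, 192, 192, 192, 191, 190, 190, 190, 190, 190, 191, 190, 152, 122, 121, 122, 121, 121, 120, 120, 120, 120, 120, 120, 119, 119, 120, 119, 119, 119, 118, 118, 119, 118, 118, 119, 119, 119, 119, 117, 118, 118, 117, 117, 117, 119, 118, 117, 118, 117, 118, 118, 117, 96, 107, 120, 78, 79, 79, 186, 182, 177, 45, 52, 56, 59]
350 [139, 145, 148, 141, 147, 149, 148, 144, 
[... 517 characters left out ...]
120.0] [377.0, 120.0] bottom front [268.0, 135.0] mouth back [254.0, 280.0] [375.0, 280.0] mouth front [269.0, 254.0]
90 bottom back L/R [247.0, 130.0] [382.0, 130.0] bottom front [265.0, 126.0] mouth back [255.0, 289.0] [375.0, 289.0] mouth front [269.0, 246.0]
100 bottom back L/R [243.0, 147.0] [386.0, 147.0] bottom front [262.0, 119.0] mouth back [255.0, 297.0] [374.0, 296.0] mouth front [269.0, 238.0]
110 bottom back L/R [239.0, 170.0] [391.0, 170.0] bottom front [258.0, 116.0] mouth back [257.0, 302.0] [373.0, 302.0] mouth front [269.0, 230.0]
120 bottom back L/R [235.0, 200.0] [394.0, 200.0] bottom front [254.0, 117.0] mouth back [258.0, 307.0] [371.0, 306.0] mouth front [268.0, 223.0]
```

```bash
python3 - <<'E'
from h import *
c=load("w16");_,K,A,p=c;im=c[0].astype(int);d=im[...,0]-im[...,2]
for v in range(122,300,12):
    r=np.where(d[v]<6)[0];l=[u for u in range(314,100,-1) if d[v,u]>7];rr=[u for u in range(314,560) if d[v,u]>7];print(v,l[0] if l else None,rr[0] if rr else None,end="; ")
print()
def pt(u,v,dep):return p+A@(np.linalg.solve(K,[u,v,1.])*dep)
for dl in(.120,.123,.126):
  for dm in(.145,.149,.155):
    b=pt(314,109,dl);m=pt(314,286,dm);e=m-b;print(dl,dm,b.round(3),m.round(3),"len",np.linalg.norm(e).round(4),"tilt",np.degrees(np.arctan2(e[0],e[2])).round(0))
E
```

```text
122 234 390; 134 235 390; 146 236 389; 158 237 389; 170 238 388; 182 239 388; 194 236 392; 206 231 397; 218 228 401; 230 226 402; 242 227 402; 254 225 404; 266 217 412; 278 210 427; 290 202 439; 
0.12 0.145 [0.382 0.183 0.297] [0.452 0.183 0.288] len 0.0705 tilt 97.0
0.12 0.149 [0.382 0.183 0.297] [0.454 0.183 0.285] len 0.0729 tilt 100.0
0.12 0.155 [0.382 0.183 0.297] [0.457 0.183 0.279] len 0.0767 tilt 103.0
0.123 0.145 [0.382 0.183 0.294] [0.452 0.183 0.288] len 0.0702 tilt 94.0
0.123 0.149 [0.382 0.183 0.294] [0.454 0.183 0.285] len 0.0725 tilt 97.0
0.123 0.155 [0.382 0.183 0.294] [0.457 0.183 0.279] len 0.0761 tilt 101.0
0.126 0.145 [0.382 0.183 0.291] [0.452 0.183 0.288] len 0.0701 tilt 92.0
0.126 0.149 [0.382 0.183 0.291] [0.454 0.183 0.285] len 0.0722 tilt 95.0
0.126 0.155 [0.382 0.183 0.291] [0.457 0.183 0.279] len 0.0756 tilt 99.0
```

Emit:
{"op": "step_arm", "data": {"plan": [[[5,0,-20,0,0],[12,0,-45,0,0],[20,0,-70,0,0],[25,0,-82,0,0],[25,0,-82,0,0],[-12,0,-82,0,0],[-12,0,-82,0,0],[-4,0,-82,0,0]]]}}

```text
time: 26.63
tool_pos: [0.4478, 0.1832, 0.1618]
ee_rot: [3.141, 0.001, -3.141]
wrist_force: [0.4, 0.3, -1.6]
width: 0.0535
```

Emit:
{"op": "step_arm", "data": {"plan": [[[8,0,0,0,0],[16,0,0,0,0],[24,0,0,0,0],[28,0,0,0,0],[-8,0,0,0,0],[-8,0,0,0,0],[0,0,0,0,0],[0,0,0,0,0]]]}}

```text
time: 27.3
tool_pos: [0.4512, 0.1829, 0.1611]
ee_rot: [3.141, 0.003, 3.14]
wrist_force: [0.3, 0.4, -0.8]
width: 0.0537
```

```bash
python3 - <<'E'
from h import *
F=[]
for i in range(10):
    w=snap("wrist","w17");F.append(robot.get_obs()["wrist_force"])
F=np.array(F);print(robot.get_obs()["tool_pos"],F.mean(0),F.std(0)/10**.5)
E
```

```text
[0.44927116 0.18282896 0.16059128] [-0.06196837 -0.20335571 -1.48756274] [0.13826404 0.07367577 0.18807887]
```

Emit:
{"op": "step_arm", "data": {"plan": [[[0,0,25,0,0],[0,0,55,0,0],[0,5,85,0,0],[10,30,90,0,0],[22,60,90,0,0],[35,93,90,0,0],[47,126,90,0,0],[59,159,90,0,0]]]}}

```text
time: 28.47
tool_pos: [0.5086, 0.3433, 0.2506]
ee_rot: [3.141, 0.0, 3.141]
wrist_force: [0.5, -0.1, -2.1]
width: 0.0537
```

Emit:
{"op": "step_arm", "data": {"plan": [[[12,30,0,0,0],[20,50,-10,0,0],[22,58,-40,0,0],[22,58,-80,0,0],[22,58,-120,0,0],[22,58,-160,0,0],[22,58,-200,0,0],[22,58,-215,0,0]]]}}

```text
time: 29.13
tool_pos: [0.5262, 0.3974, 0.0273]
ee_rot: [-3.135, -0.01, 3.141]
wrist_force: [-1.0, 0.1, -3.1]
width: 0.0534
```

Emit:
{"op": "step_arm", "data": {"plan": [[[0,0,-8,0,0],[0,0,-13,0,0],[0,0,-18,0,0],[0,0,-18,0,0]]]}}

```text
time: 29.47
tool_pos: [0.5311, 0.4003, 0.0186]
ee_rot: [3.14, 0.002, 3.141]
wrist_force: [-0.5, -0.6, -0.9]
width: 0.0538
```

```bash
python3 - <<'E'
from h import *
o=robot.get_obs();print(o["tool_pos"],o["width"],o["wrist_force"])
t=snap("top","t18")
a=load("top0")[0].astype(int);b=load("t4")[0].astype(int);c=t[0].astype(int)
# bowl interior: warm blobs
q=proj(t,[[.485,.183,.068]])[0];m=np.zeros(c.shape[:2],np.uint8)
cv2.circle(m,tuple(int(round(v)) for v in q),21,1,-1)
d=np.abs(c-b).max(2)*m;print(q,"changed px",(d>18).sum())
np.set_printoptions(linewidth=250)
x0,y0=int(q[0])-22,int(q[1])-22
print("\n".join("".join("#" if d[y,x]>40 else "+" if d[y,x]>18 else "." if m[y,x] else " " for x in range(x0,x0+45)) for y in range(y0,y0+45)))
# any warm-white balls elsewhere? compare bench between mill and cup with t4 would show arm; skip
E
```

```text
[0.53106503 0.40033251 0.01860565] 0.053778481472896676 [-0.5490409  -0.63716741 -0.8977714 ]
[309.51429479 229.76847178] changed px 185
                                             
                                             
                       .                     
                 .............               
               .................             
             .....................           
           .........................         
          ...........................        
         ..................++.........       
        ..................++...........      
       ...................+.............     
      ...................................    
      ...................................    
     ..............+......................   
     ............++++.....................   
    ..............++.......................  
    .......................................  
   ......+.................................. 
   ......++................................. 
   ......++................................. 
   ........................................
[... 385 characters left out ...]
..+............####........... 
    .............+...++++++++.+##+.........  
    ...........+....+++######+...+++.......  
     .................++##++##++..........   
     ................+.##+...++...........   
      .......++....+..+##+.+.+...........    
      .......+....+++++##+...+...........    
       ......++...++++++++#++...........     
        .....++..++++++.++#++..........      
         ..++.+++++#++++++++++........       
          .++.+.++#+...+#+++.+.......        
           .....++#.++.+#+++........         
             ..+++++++.+#+...+....           
               ...++..+++++++...             
                 .............               
                       .
```

Emit:
{"op": "step_arm", "data": {"plan": [[[0,0,-3,0,0],[0,0,-3,0,0],[0,0,-5,0,0],[0,0,-5,0,0]]]}}

```text
time: 29.85
tool_pos: [0.5303, 0.3999, 0.0128]
ee_rot: [3.141, 0.0, 3.141]
wrist_force: [-0.9, -0.3, -2.3]
width: 0.0538
```

Emit:
{"op": "step_arm", "data": {"plan": [[[0,0,-2,0,0],[0,0,-2,0,0]]]}}

```text
time: 30.02
tool_pos: [0.5301, 0.3997, 0.0102]
ee_rot: [-3.141, -0.0, 3.141]
wrist_force: [-0.7, -0.5, -2.2]
width: 0.0536
```

Emit:
{"op": "step_arm", "data": {"plan": [[[0,0,-3,0,0],[0,0,-3,0,0],[0,0,-3,0,80],[0,0,-3,0,80],[0,0,-3,0,80],[0,0,30,0,80],[0,0,70,0,80],[0,0,100,0,80]]]}}

```text
time: 30.68
tool_pos: [0.5306, 0.4, 0.1131]
ee_rot: [3.141, 0.001, 3.141]
wrist_force: [1.2, 0.4, 0.6]
width: 0.0749
```

Emit:
{"op": "step_arm", "data": {"plan": [[[0,0,30,0,100],[0,0,50,0,100],[0,0,50,0,100],[0,0,50,0,100]]]}}

```text
time: 31.02
tool_pos: [0.531, 0.4003, 0.1623]
ee_rot: [3.139, 0.003, 3.141]
wrist_force: [-0.2, 0.5, -0.6]
width: 0.0935
```

```bash
python3 - <<'E'
from h import *
o=robot.get_obs();print(o["tool_pos"],o["width"],o["wrist_force"])
w=snap("wrist","w19");im=w[0].astype(int);d=im[...,0]-im[...,2]
print("\n".join("".join("#" if d[v,u]>7 else "." if im[v,u].max()<100 else "o" for u in range(200,430,3)) for v in range(60,300,5)))
for X in[(.46,.373),(.46,.427),(.53,.373),(.53,.427)]:print(X,proj(w,[[*X,.054],[*X,0]]).round(0).tolist())
E
```

```text
[0.5309629  0.40031167 0.16228448] 0.09346878126141314 [-0.17720255  0.5334773  -0.63134746]
#############################################################################
#############################################################################
#############################################################################
#############################################################################
#############################################################################
#############################################################################
#############################################################################
#############################################################################
#############################################################################
############################oooooooooooooooooooooo###########################
###########################oooooooooooooooooooooo############################
###########################oooooooooooooooooooooo############################
###########################oooooooooooooooooooooo######################
[... 2224 characters left out ...]
###############################.ooo.........
........#######################################################oooooo........
.......#######################################################.oo#####.......
......#########################################################.##...........
.....############################################################...oooo.....
....#############################################################.ooooooo#...
...##############################.....############################ooooooo##..
(0.46, 0.373) [[279.0, 111.0], [284.0, 112.0]]
(0.46, 0.427) [[348.0, 111.0], [342.0, 112.0]]
(0.53, 0.373) [[281.0, 198.0], [286.0, 185.0]]
(0.53, 0.427) [[346.0, 198.0], [341.0, 185.0]]
```

Emit:
{"op": "step_arm", "data": {"plan": [[[-34,0,0,0,90],[-67,0,-20,0,90],[-67,0,-60,0,90],[-67,0,-100,0,90],[-67,0,-132,0,90],[-67,0,-132,0,90],[-67,0,-132,0,0],[-67,0,-132,0,0]]]}}

```text
time: 31.73
tool_pos: [0.4636, 0.4, 0.029]
ee_rot: [3.141, 0.0, 3.141]
wrist_force: [0.3, -0.4, 0.1]
width: 0.0746
```

Emit:
{"op": "step_arm", "data": {"plan": [[[0,0,0,0,0],[0,0,0,0,0],[0,0,0,0,0],[0,0,25,0,0],[0,0,65,0,0],[0,0,105,0,0],[0,0,145,0,0],[0,0,185,0,0]]]}}

```text
time: 32.4
tool_pos: [0.463, 0.3996, 0.2161]
ee_rot: [3.141, 0.001, 3.141]
wrist_force: [1.4, 0.1, -1.0]
width: 0.0539
```

```bash
python3 - <<'E'
from h import *
F=[]
for i in range(6):
    w=snap("wrist","w20");F.append(robot.get_obs()["wrist_force"])
o=robot.get_obs();print(o["tool_pos"],o["width"],np.mean(F,0))
im=w[0].astype(int);d=im[...,0]-im[...,2]
print("\n".join("".join("#" if d[v,u]>7 else "." if im[v,u].max()<100 else "o" for u in range(200,430,4)) for v in range(60,400,7)))
E
```

```text
[0.46244139 0.39925082 0.21147924] 0.053744927965188934 [ 0.40640221  0.30482566 -0.802868  ]
oooooooooooooooooooooooooo#o#oooooooo##ooooooooooooooooooo
oooo#oooooooooooooooooooooooooooo#oooooooooooooooooooooooo
oooo#oooooooooooooooooooooooooo#oooo#ooooooooooooooooooooo
oooo#oo#oooooooooooooooooooooooooooooooooooooooooooooooooo
ooooooooooooooooooooooooooooooooooooooo#o#oooooooooooooooo
ooooo#ooooooooooooooooooooooooooo#ooooooooooo#ooo#oooooooo
oooooooooooooooooooooooooo#oooooooooooooooooooooooooo#oooo
##########################################################
##########################################################
##########################################################
##########################################################
##########################################################
##########################################################
##########################################################
##########################################################
##########################################################
##########################################################
###
[... 1184 characters left out ...]
...................................................
..........................................................
..........................................................
..........................................................
........o#######oooooooooooooooooooooooooo########........
.o......########oooooooooooooooooooooooooo########........
.o.....#########oooooooooooooooooooooooooo#########.......
...o...########.oooooooooooooooooooooooooo.#oo######......
.....o#########oooooooooooooooooooooooooooo#oooo#o##....o.
..oo..########################################o###o##.....
##########################################################
##########################################################
```

Emit:
{"op": "step_arm", "data": {"plan": [[[-5,0,35,0,0],[-20,-30,40,0,0],[-36,-68,40,0,0],[-52,-106,40,0,0],[-68,-144,40,0,0],[-84,-182,40,0,0],[-97,-217,40,0,0],[-97,-217,20,0,0]]]}}

```text
time: 33.37
tool_pos: [0.3654, 0.1787, 0.2353]
ee_rot: [-3.14, 0.004, 3.136]
wrist_force: [0.9, 1.7, -0.8]
width: 0.0537
```

Emit:
{"op": "step_arm", "data": {"plan": [[[0,0,-30,0,0],[0,0,-54,0,0],[0,0,-60,0,0],[-2,0,-66,0,0],[-5,0,-73,0,0],[-8,0,-80,0,0],[-8,0,-80,0,0]]]}}

```text
time: 33.95
tool_pos: [0.3571, 0.1821, 0.1537]
ee_rot: [-3.139, -0.002, 3.141]
wrist_force: [-2.8, -1.7, 3.2]
width: 0.0538
```

Emit:
{"op": "step_arm", "data": {"plan": [[[-3,0,-6,0,0],[-5,0,-12,0,0],[-7,0,-18,0,0],[-9,0,-24,0,0],[-10,0,-30,0,0],[-10,0,-30,0,0]]]}}

```text
time: 34.45
tool_pos: [0.3478, 0.1828, 0.1236]
ee_rot: [-3.141, -0.001, 3.141]
wrist_force: [-2.9, -0.6, 1.6]
width: 0.0539
```

```bash
cat > view.py <<'E'
from h import *
import sys
o=robot.get_obs();print(o["tool_pos"].round(4),o["width"],o["wrist_force"].round(1),o["time"])
n,f,u0,u1,du,v0,v1,dv=sys.argv[1],sys.argv[2],*map(int,sys.argv[3:9])
w=snap(n,f);im=w[0].astype(int);g=im.mean(2)
ch=" .:-=+*#%@"
print("\n".join("%3d "%v+"".join("w" if im[v,u,0]-im[v,u,2]>9 else ch[min(9,int(g[v,u]/25.6))] for u in range(u0,u1,du)) for v in range(v0,v1,dv)))
E
python3 view.py side s21 340 450 1 130 230 2
```

```text
[0.3478 0.1828 0.1236] 0.05393471074348898 [-2.9 -0.6  1.6] 34.45
130 www*ww*wwww=============================================-:-----::....::.::::....:::-=w========================
132 #wwwwwwwwww=====w=============w========================- .:------====--------=-----:-=========w===============
134 wwww#wwwwwww===============================w=========-:     ..::--============--:.   -========================
136 wwwwwwwwwwww=========================================-:.                 .           -w=======================
138 +*wwwww*wwwww==========================================-:.                         .-=========================
140 wwww#w#wwwwwww==========================================---=---::...        ...:-----======w==================
142 wwwwwwwwwwwwww-==========================================--===----:-----:-:---================================
144 w#*ww*ww#wwwwww==================================-:::::::-:--:---:         .-==w==============================
146 wwwwww#wwwwwwwww=================================-...::::-=------.         .-===================w=============
[... 4015 characters left out ...]
=======-:-
218 --------------------------------::::www-=====================================================================-
220 --------------------------------:::-wwww==================================================++=================-
222 ------------------------------::-::-wwwww================================================+==================-.
224 --:----------------------------:::::wwwww===+=================================++==================w=========-.
226 --------------------------------:::::-www+==================================================================-.
228 ------------------------------::::::::=wwww===================================================w=============::
```

Emit:
{"op": "step_arm", "data": {"plan": [[[-1,0,-5,0,0],[-2,0,-10,0,0],[-3,0,-15,0,0],[-3,0,-15,0,0]]]}}

```text
time: 34.83
tool_pos: [0.3445, 0.1832, 0.1082]
ee_rot: [3.141, -0.002, 3.141]
wrist_force: [-3.4, -0.1, 0.6]
width: 0.0537
```

```bash
python3 view.py side s22 360 420 1 160 230 2
```

```text
[0.3445 0.1832 0.1082] 0.05372796805689756 [-3.4 -0.1  0.6] 34.8333
160 ---------:-==============+===-:=-::--:. :--=-:         .-==-
162 ---------::------w------w-------:..... . .:-:........  .:::-
164 ---------::------------------:--:  wwww.   .. ...    .     .
166 ---------::w-------------------:  www:ww.    . .   . ....  .
168 ---------:----:------------:----: www::.    ...wwwwwwwwwww..
170 ------=---====w++++++++++w======ww===-.:............ ... ...
172 =wwwww=www=====w============w========-... ...::...... . ... 
174 wwwww================================- .... .   ..  . ... ..
176 wwwwww===============================-  ww:.         .......
178 wwwwww===============================- www-=================
180 wwwwwww===============================- ww-=====--===--=-==-
182 wwwwwww==========================-:==w==--=--::-=-=-==-=-===
184 wwwwwwww================w======-----=====--=-:-==-=---=-=-=-
186 wwwwwwwww====================--------====-==--===-==--======
188 wwwwwwwwww================-------------==-::::--==--=--=====
190 ++=+*wwwww===========+=------------------:   .-======
[... 542 characters left out ...]
+****+=-:-==++==--------------------======--++++=+
210 ++******+=++=--::-==========-------------------====-=++=====
212 **+++==-------:::-==========+==--------------------:-=======
214 ------------:-::ww=============-:------------===============
216 ------:-----::::www==============-:-------==================
218 ------------::::www-================--:-================w===
220 -----------::::-wwww===+====================================
222 ------------:::-wwwww=======================================
224 ------------::::-wwww===============================+=====+=
226 -----------:-::::-www+=====+============+===================
228 ----------:-:-::::wwwww=+=+==========+======================
```

Emit:
{"op": "step_arm", "data": {"plan": [[[-10,0,10,0,0],[-12,0,45,0,0],[-12,0,85,0,0],[-12,10,121,0,0],[5,45,121,0,0],[22,80,121,0,0],[39,115,121,0,0],[56,150,121,0,0]]]}}

```text
time: 35.55
tool_pos: [0.4021, 0.3347, 0.2291]
ee_rot: [3.142, 0.0, 3.141]
wrist_force: [0.2, -0.7, -2.1]
width: 0.0542
```

Emit:
{"op": "step_arm", "data": {"plan": [[[17,35,0,0,0],[34,60,0,0,0],[44,67,-20,0,0],[44,67,-60,0,0],[44,67,-100,0,0],[44,67,-140,0,0],[44,67,-180,0,0],[44,67,-195,0,0]]]}}

```text
time: 36.22
tool_pos: [0.4414, 0.3969, 0.0259]
ee_rot: [-3.134, -0.01, 3.141]
wrist_force: [-1.1, 0.0, -1.9]
width: 0.0539
```

Emit:
{"op": "step_arm", "data": {"plan": [[[0,0,-5,0,0],[0,0,-10,0,0],[0,0,-15,0,0],[0,0,-18,0,0],[0,0,-18,0,0]]]}}

```text
time: 36.63
tool_pos: [0.4467, 0.4008, 0.0194]
ee_rot: [3.139, 0.004, 3.141]
wrist_force: [-0.9, -1.1, 0.5]
width: 0.054
```

Emit:
{"op": "step_arm", "data": {"plan": [[[0,0,-3,0,0],[0,0,-6,0,0],[0,0,-8,0,0],[0,0,-8,0,0]]]}}

```text
time: 36.97
tool_pos: [0.4471, 0.4012, 0.0172]
ee_rot: [3.138, 0.006, 3.141]
wrist_force: [-10.4, -6.8, 24.0]
width: 0.054
```

```bash
python3 view.py side s23 350 420 1 240 310 2
```

```text
[0.4471 0.4012 0.0172] 0.054005492562008414 [-10.4  -6.8  24. ] 36.9667
240 :.......:::---www:::ww .... . .. . ..   .  .=+=====+++++++==++========
242 wwwwwwwwwwwwww: ww::.  .....     .  .   ... -+++++++++++++============
244 wwwwwwwwwwwwwwwwww:::ww ...:--wwwwwwwwwww  . =+++++++++======++=======
246 wwwwwwwwwwwwwwwwww::::-.  .:======wwwwwwww   .=+==+++=================
248 wwwwwwwwwwwwwwwwwww:::-w ...:====wwww-=wwww...:=+++===================
250 wwwwwwwwwwwwwwwwww. ..:..:.::...  ... .. ........  .=+================
252 wwwwwwwwwwwwwwwwww...::::::.:::.... ..... .........  -+===============
254 wwwwwwwwwwwwwwwww-....:::---....:.:........... ...... -=++=========++=
256 wwwwwwwwwwwww+=---   ..::..::.:-:.:::.::..............-+++++=====+++++
258 wwwwwwwwww===---++.ww. ........... .  ... ..  .....   -++++==+++++++++
260 wwwwww+===--------:ww-.                   . .    .....=++++++++++=w===
262 www++==------------.:-=================================+++++++++++++++
264 w+==-----------------=================================++=======+++++++
266 =--------------------==-:::-==================-:.
[... 896 characters left out ...]
w=wwwwww==++++=+++++++++=
292 w=ww=wwwww------------------========w=wwwwwwwwwwwwwww--------==-------
294 wwwwwwwwwwww----------------------==wwwww=wwwwwwwwwwww=++=+=++++=+====
296 wwwwwwwwwwwwww-----------==wwwwwwwwwwwwwww=wwwwwwwwwwww++++++=+++=====
298 wwwwwwwwwwwwwww=-----==wwwwww=wwwwwwwwwwwwww=wwwwwwwwwww===+=+++======
300 wwww=wwwwwwwwwwww==ww=wwwwwwwwwwwww=wwww=wwwwwww=wwwwwww+=====+++++===
302 wwwwwwwwwwwwwwwwwwwwww=wwwww==wwwwwwwwwwwwwwwwwwwwwwwwwww==++++==+===+
304 wwwwwwwwwwwwwwwwwwwwwwww=wwwwwwwwwwwwwwwwwwwwwwwwwwwww=ww-=====++++==+
306 wwwwwwwwwwwwwwwwwwwwwwwwwwwwwwwwwwwwwwwww=wwwww=wwwwwwwwww======++++++
308 wwwwwwwwwwwwwwwwwwwwwwwwwwwwwww=wwwwwwwwwwwwwwwwww==wwwwww-=====++++++
```

Emit:
{"op": "step_arm", "data": {"plan": [[[-4,0,3,0,0],[-10,0,3,0,0],[-16,0,1,0,0],[-22,0,-1,0,0],[-27,0,-3,0,0],[-31,0,-3,0,0]]]}}

```text
time: 37.52
tool_pos: [0.4193, 0.4024, 0.0103]
ee_rot: [3.135, 0.013, 3.141]
wrist_force: [4.2, -0.6, 7.3]
width: 0.0537
```

```bash
python3 view.py side s24 345 425 1 250 306 2
```

```text
[0.4193 0.4024 0.0103] 0.05370748586253683 [ 4.2 -0.6  7.3] 37.5167
250 wwwwwwwwwwwwwwwwwwwwwwwwwwwwwwwwwwww-::--:....:-===++++++wwww .. -+==========+==
252 wwwwwwwwwwwwwwwwwwwwwwwwwwwwwwwwwww-:...........:::      ..........:::-====+====
254 wwwwwwwwwwwwwwwwwwwwwwwwwwwwwwwwwwww.....:.:::........................ .=++==+++
256 wwwwwwwwwwwwwwwwwwwwwwwwwwwwwwww==-: ......:-:.:::.....:...... .. ..:....=++++=+
258 wwwwwwwwwwwwwwwwwwwwwwwwwww++==----:  . ....:..::--:..::..:.....:....... -+++++=
260 wwwwwwwwwwwwwwwwwwwwww++++=--------:..ww..................... ... ...... -======
262 w=wwwwwww==wwwwww+**+=--------------:www.    .. . .  ..  ..   .         .-++===+
264 wwwwwwwwwwwwww**+=------------------:..:-=-=====-===-===-====--========-==++++++
266 wwwwwwwwwwwwww*+=-----------------------===============================--=++++++
268 wwwwwwwwwwwwww#*=-----------------------==-::-===================-:::-=-=++++=++
270 wwwwwwwwwwwwwww++-------------------=---==-::-===================-::-====++++++=
272 wwwwwwwwwwwwwww#+==-------------------=====--=====================--====+==++=w+
274 wwwwwwww
[... 647 characters left out ...]
++===+===++===++++==
290 wwwwwwwwwwwwwwwwwwww==ww=--------------------=========www=+++++==+++++++++=====+
292 wwwwwwwwwwwwwwwwwwwwwwwww=-------------------========www=---------=---------==-=
294 wwwwwwwwwwwwwwwwwwwwwwwww==------------------========wwwww=+=++=+++++++=======w=
296 wwwwwwwwwwwwwwwwwwwwwwwwwww=-------------ww--------==www=ww=+++++++=++=====++===
298 wwwwwwwwwwwwwwwwwwwwwwwwwwwww-------=w=ww=wwwwwwwwwwwwwwwwww=+=+++=+++=====+++++
300 wwwwwwwwwwwwwwwwwwwwwwww=wwww===wwwwwww=wwwwwwwwwww=w=wwwwww=++=====++++=====+++
302 wwwwwwwwwwwwwwwwwwwwwwwwwww=wwwwwwww=wwwwwwwwwwwwwwwwwwwwwwww===w+++==+===++++==
304 wwwwwwwwwwwwwwwwwwwwwwwwwwwwwwwwwwwwwwwwwwwwwwwwww=wwwwww=wwww=+=+==+++++=+=====
```

Emit:
{"op": "step_arm", "data": {"plan": [[[0,0,15,0,0],[15,0,30,0,0],[35,0,30,0,0],[50,0,30,0,0],[50,0,18,0,0],[50,0,8,0,0],[50,0,3,0,0],[50,0,3,0,0]]]}}

```text
time: 38.23
tool_pos: [0.4622, 0.3999, 0.0077]
ee_rot: [-3.141, -0.003, 3.142]
wrist_force: [-1.4, 0.4, 2.2]
width: 0.0538
```

```bash
python3 view.py side s25 325 400 1 250 306 2
```

```text
[0.4622 0.3999 0.0077] 0.0538251580181894 [-1.4  0.4  2.2] 38.2333
250 wwwwwwwwwwwwwwwwwwwwwwwwwwwwwwwwwwww::::w . :======ww=wwwww ..:ww++=====+==
252 wwwwwwwwwwwwwwwwwwwwwwwwwwwwwwwwwwww-::::....-===--ww-w-wwww ...:=++++++=++
254 wwwwwwwwwwwwwwwwwwwwwwwwwwwwwwwwwww:......::... ...... ...........  .=+++==
256 wwwwwwwwwwwwwwwwwwwwwwwwwwwwwwwwwww:..:::...:.:::.......... ...... .. -++==
258 wwwwwwwwwwwwwwwwwwww-wwwwwww==++=-:....:.:-:.::.:::.. ....... ...... ..=+++
260 ww:::wwwwwwwwwwwwwwwwww=++++=-----:. ...::::::::-::..:.................-+++
262 wwwwwwwwwwwwwwwwwww++++=-----------:ww................. .    .....   . -+++
264 wwwwwwwwwwww=www++=----------------:...                            ...:=+++
266 wwwwwwwwwwwwwwww+*+-----------------::-=-===============================+++
268 wwwwww=wwwwwwww==++-------------------==================================+++
270 wwwwwwwwwwwwwwwww+=--:----------------==-:::-==================-:..:====+++
272 wwwwwwwwwwwwwwwww#+=--:---------==----==--:-======================-===ww+++
274 wwwwwwwwwwwwwwwww#*=---:--==----------====-=====================---=-
[... 506 characters left out ...]
wwwwwwwww=---------------------========wwwwwwwwwwwwww=wwwwww
290 wwwwwwwwwwwwwwwwwwwwwwwww=--------------------========www=wwwwwwwwwwwwwwwww
292 wwwwwwwwwwwwwwwwwwwwwwwww==-------------------========www=w=wwwwwwwwwwwwwww
294 wwwwwwwwwwwwwwwwwwww=ww=w=w=------------------========wwwwwwwwwwwwwwwwwwwww
296 wwwwwwwwwwwwwwwwwwwwwwwwwwww=-----------:-===-========ww=wwwwwwwwwwwwwwwwww
298 wwwwwwwwwwwwwwwwwwwwwwww=wwwww-------=wwwwww===w====wwwwwwwww=wwwwwwwwwwwww
300 wwwwwwwwwwwwwwwwwwwwwwwwww==ww==wwwwwwwwwwwwwwwwwwwwwwwww=w=wwwwwwwwwwwwwww
302 wwwwwwwwwwwwwwwwwwww=wwwwwwwwwwwwwwwwwwwwwwwwwwww=www=wwwwwwwwwwwwwwwwwwwww
304 wwwwwwwwwwwwwwwwwwwwwwwwwwwwwww=wwwwwwwwwwwwwwwwwwwwwwwwwwwwwwwwwwwww=wwwww
```

Emit:
{"op": "step_arm", "data": {"plan": [[[0,0,0,0,85],[0,0,0,0,85],[0,0,0,0,85],[0,0,0,0,85],[0,0,40,0,90],[0,0,80,0,100],[0,0,120,0,100],[0,0,160,0,100]]]}}

```text
time: 38.95
tool_pos: [0.4639, 0.3995, 0.1699]
ee_rot: [-3.141, -0.001, 3.141]
wrist_force: [1.3, 0.9, 0.3]
width: 0.0941
```

```bash
python3 view.py side s26 335 400 1 240 310 2; python3 view.py wrist w26 220 420 3 60 260 5; python3 - <<'E'
from h import *
t=snap("top","t26")
b=load("t4")[0].astype(int);c=t[0].astype(int)
q=proj(t,[[.485,.183,.068]])[0]
x0,y0=int(q[0])-22,int(q[1])-6
W=c[y0:y0+28,x0:x0+45];print("\n".join(" ".join("%3d"%v for v in r) for r in W.mean(2).astype(int)[:,8:36]))
E
```

```text
[0.4639 0.3995 0.1699] 0.09406625536078263 [1.3 0.9 0.3] 38.95
240 =------wwww-::::.......:::--wwwwwwwwww---------wwww=...-===+=====
242 :------:wwwwwwwwwwwwwwwwwwwwwwwwwwwwwwwwwwwwwwwwwwww: .-========+
244 .:::::..+wwwwwwwwwwwwwwwwwwwwwwwwwwwwwwwwwwwwwwwwwwww.-=+===++==+
246 :.....:wwwwwwwwwwwwwwwwwwwwwwwwwwwwwwwwwwwwwwwwwwwwww-=+++=======
248 wwwwwwwwwwwwwwwwwwwwwwwwwwwwwwwwwwwwwwwwwwwwwwwwwwww-w+==++======
250 wwwwwwwwwwwwwwwwwwwwwwwwwwwwwwwwwwwwwwwwwwwwwwwwwwww-ww+=========
252 wwwwwwwwwwwwwwwwwwwwwwwwwwwwwwwwwwwwwwwwwwwwwwwwwww--w--=========
254 wwwwwwwwwwwwwwwwwwwwwwwwwwwwwwwwwwwwwwwwwwwwwwwwwwwwwwww=========
256 wwwwwwwwwwwwwwwwwwwwwwwwwwwwwwwwwwwwwwwwwwwwwwwwwwwwwwwww=+======
258 =wwwwwwwwwwwwwwwwwwwwwwwwwwwwwwwwwwwwwwwww:::::wwwwwwwwww-======+
260 wwwwwwwww-w==wwwwwwwww====w=w=-w==========wwww=wwwww=wwwww=======
262 wwwwwwwww=ww=wwwww++==---------------------*wwwwwwwwwwwwwww++++++
264 www=wwwwwwwwwwwwwww*+--------------------::+wwwwwwwwwwwwwww=+++++
266 wwwwwwwwwwwwwwwwwww*+--------------------::-wwwwwwwwwwwwwwww=++++
268 wwwww=wwwwwwwwwwwww++--------------------:::=wwwwwwww
[... 6790 characters left out ...]
 192 198 200 197 187 161 128
101 121 153 167 172 200 211 198 179 171 171 168 179 185 184 180 170 172 186 189 187 186 193 194 183 161 126 105
133 100 105 129 153 191 208 202 184 168 162 180 201 205 191 166 154 186 209 210 198 184 186 180 155 123 106 120
177 139 104  95 118 159 181 181 169 161 162 192 216 218 199 166 154 188 215 216 200 174 161 148 117 110 129 160
195 180 153 122 103 111 128 134 139 156 164 186 208 210 192 164 155 173 195 197 174 137 117 112 119 148 174 190
201 196 190 173 146 127 105  99 111 136 147 154 172 176 160 149 143 140 152 155 138 112 117 140 163 188 195 199
201 203 202 199 190 175 153 139 127 115 108 112 123 126 118 119 113 107 114 129 140 145 165 184 192 199 201 200
```

```bash
python3 - <<'E'
from h import *
t=load("t26");im=t[0].astype(int)
print("peg top0",at(t,317.8,166.5,.175))
g=im.max(2)
x0,x1,y0,y1=250,335,140,225
m=(g[y0:y1,x0:x1]<60).astype(np.uint8);n,l,s,c=cv2.connectedComponentsWithStats(m)
for i in range(1,n):
    if s[i,4]>6:
        u,v=c[i]+[x0,y0];print(s[i],at(t,u,v,.178).round(4), at(t,u,v,.169).round(4))
post=np.array([.5302,.2677]);cc=at(t,195+455/5,135+188/4.444,.147);print("cover c",cc,np.linalg.norm(cc[:2]-post),np.degrees(np.arctan2(*(cc[:2]-post)[::-1])))
# stirrer apex check: compare side views
a=load("s4")[0].astype(int);b=load("s26")[0].astype(int);d=np.abs(a-b).max(2)[185:215,335:375];print((d>25).sum());print("\n".join("".join("#" if v>25 else "." for v in r) for r in d))
E
```

```text
peg top0 [0.65228946 0.16250548 0.175     ]
[35  8 11  9 61] [0.6884 0.2364 0.178 ] [0.6901 0.2371 0.169 ]
[66 24  4  7 23] [0.6514 0.1635 0.178 ] [0.6528 0.1637 0.169 ]
[ 8 38  7 12 58] [0.6025 0.3109 0.178 ] [0.6035 0.3123 0.169 ]
[48 50 11  7 48] [0.5795 0.1991 0.178 ] [0.5803 0.1995 0.169 ]
cover c [0.62469501 0.24822523 0.147     ] 0.09648094586729053 -11.645220198719219
256
............................############
............................############
............................############
............................############
............................############
............................############
............................############
............................############
............................#..#########
............................#.#...######
............................#..##...####
............................#..#####.###
............................#.##.####..#
............................#..##...####
..............#.............#.##.....##.
..............................##..#..###
..............................##.....###
..........................#...##....####
.........#....................###...###.
.........#....................###..###.#
..........................#...###..##.##
.............#.................##....###
..................................######
................................########
...............................#########
...............................########.
...............................########.
................................#######.
.................................######.
.................................######.
```

Emit:
{"op": "step_arm", "data": {"plan": [[[0,0,40,-0.12,80],[0,0,80,-0.24,60],[10,-13,115,-0.36,60],[35,-44,121,-0.48,60],[60,-76,121,-0.6,60],[86,-108,121,-0.72,60],[111,-140,121,-0.84,60],[136,-172,121,-0.96,60]]]}}

```text
time: 39.77
tool_pos: [0.6007, 0.2261, 0.2869]
ee_rot: [-3.138, -0.001, 2.175]
wrist_force: [0.1, 0.4, 0.4]
width: 0.0565
```

Emit:
{"op": "step_arm", "data": {"plan": [[[20,-25,0,-0.12,60],[40,-50,0,-0.24,60],[52,-65,0,-0.36,60],[52,-65,0,-0.48,60],[52,-65,0,-0.6,60],[52,-65,-30,-0.61,60],[52,-65,-60,-0.61,60],[52,-65,-60,-0.61,60]]]}}

```text
time: 40.43
tool_pos: [0.6481, 0.1619, 0.218]
ee_rot: [-3.123, 0.003, 1.57]
wrist_force: [-1.4, 0.5, -2.8]
width: 0.0563
```

```bash
python3 view.py wrist w30 200 440 4 100 330 7; python3 - <<'E'
from h import *
w=load("w30");print(proj(w,[[.652,.163,.183],[.652,.163,.15]]))
E
```

```text
[0.6481 0.1619 0.218 ] 0.05634602621825065 [-1.4  0.5 -2.8] 40.4333
100 %%%%%%%%*+++********************+=***+@@*=  :::::::.wwwwwwww
107 %%%%%%%%%=++++******************=+****@@+* :::::::::wwwwwwww
114 %%%%%%%%%+=+++++****++*********=+*****@@*=  -::::::wwwwwwwww
121 ++++%%%%%%+==*++++***********==+******@@*. ...::: wwwwwwwwww
128 +++++%%%+++++==************===*****+***** ....ww+wwwwwwwwwww
135 ++++++++++*++++====+++=====+*+++****+++****. wwww+wwwwwwwwww
142   *++++++++++++++*******+++*****+***********wwwwwwwwwwwwwwww
149      :+++++++****+++++++++*++**************wwwwwwwwwwwwwwwww
156 ....    ++++++++++++++++******+**+*******+wwwwwwwwwwwwwwwwww
163 .....   +=+++++++++++++++++++****+****++wwwwwwwwwwwwwwwwwwww
170 .....   =+++++++++++++++***++***++++++wwwwwwwwwwwwwwwwwwwwww
177 .....   ++++++++++++++++**+++++++++*wwwwwwwwwwwwwwwwwwwwwwww
184 .  ...   ww+++++++++*++++++++++++wwwwwwwwwwwwwwwwwwwwwwww%ww
191 ---  . wwwwwwwww++++++++++++++++++wwwwwwwwwwwwwwwwwwwwwwwwww
198 --:=wwwwwwwwwwwwwwwwwwwwwww++++*++wwwwwww%wwwwwwwwwwwwwwwwww
205 -==wwwwwwwwwwwwwwwwwwwwwwww=*     +wwwwwwwwwwwwwwwwww
[... 471 characters left out ...]
w-======    wwwwwwwwwwwwwwwwwwwwwwwwww    .======wwwwwww
268 wwww======-    wwwwwwwwwwwwwwwwwwwwwwwwwwww    :======wwwwww
275 www======-     wwwwwwwwwwwwwwwwwwwwwwwwwwwww    -=======wwww
282 w========     wwwwwwwwwwwwwwwwwwwwwwwwwwwwww     -======-www
289 ========.    -------------------------------=     ========--
296 =======:     --------------------------------      =========
303 ======-..   =-------------------=       ..=---    .-=======-
310 ::::::::.:::.:::::::::.:::::.:::::::::::::::::::::.:::::::.:
317 ::::::::::::::::::::::::::::::::::::::::::::::::::::::::::::
324 ::::::::::::::::::::::::::::::::::::::::::::::::::::::::::::
[[323.08781881 224.17033124]
 [322.8399029  210.30125993]]
```

Emit:
{"op": "step_arm", "data": {"plan": [[[0,0,-30,0,60],[0,0,-60,0,60],[0,0,-74,0,60],[0,0,-74,0,0],[0,0,-74,0,0],[0,0,-74,0,0],[0,0,-74,0,0],[0,0,-74,0,0]]]}}

```text
time: 41.15
tool_pos: [0.6534, 0.163, 0.1582]
ee_rot: [3.137, -0.001, 1.571]
wrist_force: [0.4, -0.2, -0.0]
width: 0.0266
```

```bash
python3 - <<'E'
from h import *
o=robot.get_obs();print(o["tool_pos"],o["width"],o["wrist_force"])
post=np.array([.5302,.2677])
p0=post+.161*np.array([np.cos(np.radians(-40.6)),np.sin(np.radians(-40.6))])
for k in range(1,25):
    a=np.radians(-40.6-k*4.6);p=post+.161*np.array([np.cos(a),np.sin(a)]);print(k,((p-p0)*1e3).round(0).tolist(),end=" ")
E
```

```text
[0.65341487 0.16304123 0.15819055] 0.026582286225857146 [ 0.36028011 -0.19428463 -0.01727041]
1 [-9.0, -9.0] 2 [-18.0, -18.0] 3 [-29.0, -26.0] 4 [-39.0, -33.0] 5 [-51.0, -39.0] 6 [-62.0, -45.0] 7 [-75.0, -49.0] 8 [-87.0, -52.0] 9 [-100.0, -55.0] 10 [-113.0, -56.0] 11 [-126.0, -56.0] 12 [-139.0, -55.0] 13 [-151.0, -54.0] 14 [-164.0, -51.0] 15 [-176.0, -47.0] 16 [-188.0, -42.0] 17 [-200.0, -36.0] 18 [-211.0, -30.0] 19 [-221.0, -22.0] 20 [-231.0, -14.0] 21 [-240.0, -5.0] 22 [-249.0, 5.0] 23 [-256.0, 16.0] 24 [-263.0, 27.0]
```

Emit:
{"op": "step_arm", "data": {"plan": [[[0,0,0,0,0],[0,0,0,0,0],[-9,-9,0,0,0],[-18,-18,0,0,0],[-29,-26,0,0,0],[-39,-33,0,0,0],[-51,-39,0,0,0],[-62,-45,0,0,0]]]}}

```text
time: 41.82
tool_pos: [0.5933, 0.1151, 0.1571]
ee_rot: [3.132, 0.004, 1.568]
wrist_force: [6.5, -3.6, 0.9]
width: 0.0175
```

Emit:
{"op": "step_arm", "data": {"plan": [[[-13,-4,0,0,0],[-25,-7,0,0,0],[-38,-10,0,0,0],[-51,-11,0,0,0],[-64,-11,0,0,0],[-77,-10,0,0,0],[-89,-9,0,0,0],[-102,-6,0,0,0]]]}}

```text
time: 42.48
tool_pos: [0.4897, 0.1076, 0.157]
ee_rot: [3.136, 0.007, 1.567]
wrist_force: [3.4, -8.3, 2.4]
width: 0.0174
```

Emit:
{"op": "step_arm", "data": {"plan": [[[-12,4,0,0,0],[-24,9,0,0,0],[-36,15,0,0,0],[-47,21,0,0,0],[-57,29,0,0,0],[-67,37,0,0,0],[-76,46,0,0,0],[-85,56,0,0,0]]]}}

```text
time: 43.15
tool_pos: [0.4043, 0.1664, 0.1567]
ee_rot: [3.137, 0.003, 1.568]
wrist_force: [3.0, -3.7, 1.1]
width: 0.0173
```

Emit:
{"op": "step_arm", "data": {"plan": [[[-5,7,0,0,0],[-8,12,0,0,0],[-10,16,0,0,0],[-11,18,0,0,0],[-11,18,0,0,0]]]}}

```text
time: 43.57
tool_pos: [0.3957, 0.1794, 0.1566]
ee_rot: [3.133, 0.015, 1.567]
wrist_force: [7.7, -20.3, 3.0]
width: 0.0174
```

Emit:
{"op": "step_arm", "data": {"plan": [[[0,0,0,0,60],[0,0,0,0,60],[0,0,0,0,60],[0,0,30,0,60],[0,0,65,0,60],[0,0,100,0,60],[10,-10,134,0,60],[30,-28,134,0,60]]]}}

```text
time: 44.23
tool_pos: [0.4234, 0.1603, 0.2979]
ee_rot: [3.129, -0.006, 1.576]
wrist_force: [1.0, -0.3, 0.9]
width: 0.0567
```

Emit:
{"op": "step_arm", "data": {"plan": [[[28,-26,0,0,60],[56,-50,0,0,60],[63,-58,0,0,60],[63,-58,0,0,60],[63,-58,0,0,60]]]}}

```text
time: 44.65
tool_pos: [0.4847, 0.1004, 0.2888]
ee_rot: [-3.139, -0.001, 1.571]
wrist_force: [0.2, -0.5, 0.1]
width: 0.0568
```

```bash
cat > wings.py <<'E'
from h import *
import sys
f=sys.argv[1];o=robot.get_obs();print(o["tool_pos"].round(4),o["ee_rot"].round(3),o["time"])
w=snap("wrist",f);im=w[0];g=im.max(2).astype(int)
H=[(.551,.1854),(.4513,.2382),(.4542,.1244)]
for i,h in enumerate(H):
    q=proj(w,[[*h,.186]])[0];R_=38
    m=np.zeros(g.shape,np.uint8);cv2.circle(m,tuple(int(v) for v in q),R_,1,-1)
    b=((g<62)&(m>0)).astype(np.uint8)
    n,l,s,c=cv2.connectedComponentsWithStats(b)
    if n<2:print(i,"none",q);continue
    k=1+np.argmax(s[1:,4]);v,u=np.where(l==k)
    X=np.array([at(w,a,bb,.186)[:2] for a,bb in zip(u,v)]);mu=X.mean(0);ev,V=np.linalg.eigh(np.cov((X-mu).T));d=V[:,1]
    print("hole",i,q.round(0),"px",s[k,4],"c",mu.round(4),"sd",np.sqrt(ev).round(4),"ang",np.degrees(np.arctan2(d[1],d[0])).round(1)%180)
E
python3 wings.py w31; python3 view.py wrist w31 150 470 4 0 240 7
```

```text
[0.4847 0.1004 0.2888] [-3.139e+00 -1.000e-03  1.571e+00] 44.65
hole 0 [403.  92.] px 644 c [0.5486 0.1849] sd [0.0053 0.0113] ang 47.2
hole 1 [270.  17.] px 1039 c [0.4505 0.2365] sd [0.006  0.0096] ang 9.800000000000011
hole 2 [278. 172.] px 865 c [0.4547 0.1259] sd [0.0051 0.0091] ang 130.5
[0.4844 0.1008 0.2892] 0.05645153676768407 [-0.7  0.7  0.5] 44.7
  0 +++++*+**++=+*+**++**wwwwwwwwwwwwwwwwwwwwwwwwwww+w#%=%%%%%%%wwwwwwwwwwwwwwwwwwww
  7 +**+++**++*++*++*+++*+wwwww.::::... www%%%%%%%www*%%%%:##+-wwwwwwwwwwwwwwwwwwwww
 14 **+*++*+++*+*+****++++wwww.::::::::. %%%%%%%%%%%*%%%%%%%%wwwwwwwwwwwwwwwwwwwwwww
 21 +**+*++++*++++*++*+**+ww.::::::::    %%%%%%%%%%%%%%%%%%%wwwwwwwwwwwwwwwwwwwwwwww
 28 *+***++++*+++++*++++++www    ...  ***+****@@%%@@%%%%%%%+wwwwwwwwwwwwwwwwwwwwwwww
 35 +++**+**++*+++++++++*+wwww+*+    ++**********#@%%%%%%%*%%%wwwwwwwwwwwwwwwwwwwwww
 42 ++*+*++**+++*+++*+++**w=w****+++++***********+%%%%%@%#%%%@%wwwwwwwwwwwwwwwwwwwww
 49 *+*+++++*+++++++++*+++w-********************++%%%%@%#%%%@@%%wwwwwwwwwwwwwwwwwwww
 56 *++++*+**+**++**++++**:****************+++++*@%%%@%%@%%%
[... 1534 characters left out ...]
wwwwwwwwwwwwwwwwwwww
189 ::::::::::::=====:**++++wwwwwwwwwww wwwwwwwwwwwwwwwwwwwwwwwwwwwwwwwwwwwwwwwwwwww
196 :::::::::::::====:**+*++wwwwwwwwwwwwwwwwwwwwwwwwwwwwwwwwwwwwwwwwwwwwwwwwwwwwwwww
203 :::::::::::::====: ++**+wwwwwwwwwwwwwwwwwwwwwwwwwwwwwwwwwwwwwwwwwwwwwwwwwwwwwwww
210 :::::::::::======- +***+wwwwwwwwwwwwwwwwwwwwwwwwwwwwwwwwwwwwwwwwwwwwwwwwwwwwwwww
217 :::::::::========-.++*++wwwwwwwwwwwwwwwwwwwwwwwwwwwwwwwwwwwwwwwwwwwwwwwwwwwwwwww
224 ::::::+****+*++***+*++*+wwwwwwwwwwwwwwwwwwww=-----------------------------------
231 ::::+=++++++***++++**++*w+--wwwwwwwwwwwwwwww-----------====------------------.  
238 ::*+++++*+++++*+**+**-===== wwwwwwwwwwwwwwww=========== -======================-
```

```bash
cat > wings2.py <<'E'
from h import *
import sys
def run(f,H=((.551,.1854),(.4513,.2382),(.4542,.1244)),zt=.188,R_=38):
    w=load(f);g=w[0].mean(2)
    for i,h in enumerate(H):
        q=proj(w,[[*h,zt]])[0]
        m=np.zeros(g.shape,np.uint8);cv2.circle(m,tuple(int(v) for v in q),R_,1,-1)
        b=((g>26)&(g<72)&(m>0)).astype(np.uint8)
        n,l,s,c=cv2.connectedComponentsWithStats(b)
        for k in np.argsort(-s[1:,4])[:2]+1:
            v,u=np.where(l==k)
            if len(u)<120: continue
            X=np.array([at(w,a,bb,zt)[:2] for a,bb in zip(u,v)]);r=cv2.minAreaRect((X*1e3).astype(np.float32))
            mu=X.mean(0);ev,V=np.linalg.eigh(np.cov((X-mu).T));d=V[:,1]
            print(f,i,"px",s[k,4],"c",mu.round(4),"sd",(1e3*np.sqrt(ev)).round(1),"pca",np.degrees(np.arctan2(d[1],d[0])).round(1)%180,"rect",np.round(r[0],1),np.round(r[1],1),round(r[2],1))
if __name__=="__main__": run(sys.argv[1])
E
python3 wings2.py w31
```

```text
w31 0 px 657 c [0.5513 0.1857] sd [4.4 8.6] pca 54.2 rect [550.9 185.5] [32.8 19.5] 74.4
w31 1 px 815 c [0.4504 0.2388] sd [4.1 8.3] pca 13.199999999999989 rect [450.  238.4] [17.9 34.2] 89.2
w31 2 px 494 c [0.4543 0.1256] sd [4.  7.1] pca 130.9 rect [454.3 125.8] [17.8 29.5] 15.0
```

```bash
cat > wings3.py <<'E'
from h import *
import sys
def run(f,H=((.551,.1854),(.4513,.2382),(.4542,.1244)),zt=.188):
    w=load(f);g=cv2.GaussianBlur(w[0],(0,0),.6).mean(2);out=[]
    for h in H:
        best=(-9,)
        for th in range(0,180,3):
            t=np.radians(th);e=np.array([np.cos(t),np.sin(t)]);n=np.array([-e[1],e[0]])
            A,B=np.meshgrid(np.linspace(-.018,.018,25),np.linspace(-.005,.005,7))
            C,D=np.meshgrid(np.linspace(-.018,.018,25),np.r_[-.0075,.0075])
            for dx in np.arange(-.003,.0031,.0015):
                for dy in np.arange(-.003,.0031,.0015):
                    c0=np.array(h)+[dx,dy]
                    def val(P,Q):
                        X=c0+P.reshape(-1,1)*e+Q.reshape(-1,1)*n;q=proj(w,np.c_[X,np.full(len(X),zt)]).round().astype(int)
                        return g[np.clip(q[:,1],0,399),np.clip(q[:,0],0,639)]
                    v=val(A,B);sc=((v>24)&(v<75)).mean()-.3*((val(C,D)>24)&(val(C,D)<75)).mean()
                    if sc>best[0]:best=(sc,th,c0.round(4).tolist())
        out.append(best);print(f,h,best)
    return out
if __name__=="__main__": run(sys.argv[1])
E
python3 wings3.py w31; python3 - <<'E'
from h import *
g=load("w31")[0].mean(2)
for (u0,v0) in((385,72),(245,0),(255,148)):
    print("\n".join("".join(" .:-=+*#%@"[min(9,int(x/12))] for x in r) for r in g[v0:v0+46:2,u0:u0+52]));print()
E
```

```text
w31 (0.551, 0.1854) (np.float64(0.7037142857142857), 60, [0.551, 0.1854])
w31 (0.4513, 0.2382) (np.float64(0.7160000000000001), 18, [0.4498, 0.2367])
w31 (0.4542, 0.1244) (np.float64(0.6417142857142858), 132, [0.4557, 0.1259])
@@@@@@@@@@@@@@@@@@@@@@@@@@++ :%#@@@@@@@@@@@@@@@@@@@@
@@@@@@@@@@@@@@@@@@@@@@*  .::---:. @@@@@@@@@@@@@@@@@@
@@@@@@@@@@@@@@@@@@@@. .:::----=-::.+@@@@@@@@@@@@@@@@
@@@@@@@@@@@@@@@@@@= ..::----==---:: @@@@@@@@@@@@@@@@
@@@@@@@@@@@@@@%@@..---:---===----:.-@@@@@@@@@@@@@@@@
@@@@@@@@@@==.-=++++++====-------:: @@@@@@@@@@@@@@@@@
@@@@@@-  .-=++++++++++==+==---::.#@@@@@@@@@@@@@@@@@@
@@@*  ..-=+++++++++++++++====-. @@@@@@@@@@@@@@@@@@@@
@+  ...:=**+++++++++++++++====:@@@@@@@@@@@@@@@@@@@@@
%. .. :=****++++++++++++++====:@@@@@@@@@@@@@@@@@@@@@
. .. .=+*****+++++++++++++====-+@@@@@@@@@@@@@@@@@@@@
 .....=+*******++++++++++++===-:@@@@@@@@@@@@@@@@@@@@
 .... -+*******+*+++++++++====:@@@@@@@@@@@@@@@@@@@@@
 .....:+********+++++++++++==--@@@@@@@@@@@@@@@@@@@@@
. .....-+*******+++++++++++=-=@@@@@@@@@@@@@@@@@@@@@@
: ..::-::=+****++++++++++=-.#@@@@@@@@@@@@@@@@@@@@@@@
...::--=====+++**++++++=:
[... 2085 characters left out ...]
@@@@@@@@@@@
@@@@@@@@@@@-.:::::-:--:----------:.. -@@@@@@@@@@@@@@
@@@@@@@@@@@-:::::::-::-:----------:. *@@@@@@@@@@@@@@
@@@@@@@@@@@-:::::::::::::::-:-:::-:. %@@@@@@@@@@@@@@
@@@@@@@@@@#..::::::::::::::-:::::::. -@@@@@@@@@@@@@@
@@@@@@@@@@@*.::::::::::::::::::::::... -@@@@@@@@@@@@
@@@@@@@@@@@@@:.::::::::::::::::::::....  %@@@@@@@@@@
@@@@@@@@@@@@@@...:::::::::::::::::::::..  @@@@@@@@@@
@@@@@@@@@@@@@@@@+ ..:::::::::..::-:::::.. @@@@@@@@@@
@@@@@@@@@@@@@@@@@@@@===== +.....:::::::.. @@@@@@@@@@
@@@@@@@@@@@@@@@@@@@@@@@@@@@@* ....::::.  @@@@@@@@@@@
@@@@@@@@@@@@@@@@@@@@@@@@@@@@@@: .....  @@@@@@@@@@@@@
@@@@@@@@@@@@@@@@@@@@@@@@@@@@@@@@@+ @@@@@@@@@@@@@@@@@
@@@@@@@@@@@@@@@@@@@@@@@@@@@@@@@@@@@@@@@@@@@@@@@@@@@@
```

Emit:
{"op": "step_arm", "data": {"plan": [[[16,21,0,0.12,42],[33,42,0,0.24,42],[50,64,0,0.36,42],[66,85,0,0.48,42],[66,85,0,0.6,42],[66,85,0,0.72,42],[66,85,0,0.84,42],[66,85,0,0.96,42]]]}}

```text
time: 45.42
tool_pos: [0.55, 0.1868, 0.2899]
ee_rot: [3.141, -0.0, 2.54]
wrist_force: [0.1, 0.6, 0.3]
width: 0.0395
```

Emit:
{"op": "step_arm", "data": {"plan": [[[0,0,0,0.12,42],[0,0,0,0.24,42],[0,0,0,0.36,42],[0,0,0,0.48,42],[0,0,0,0.6,42],[0,0,0,0.72,42],[0,0,0,0.84,42],[0,0,0,0.96,42]]]}}

```text
time: 46.08
tool_pos: [0.5499, 0.1865, 0.2902]
ee_rot: [3.141, 0.001, -2.784]
wrist_force: [-0.2, -0.4, -0.4]
width: 0.0392
```

Emit:
{"op": "step_arm", "data": {"plan": [[[0,0,-15,0.12,42],[0,0,-30,0.24,42],[0,0,-45,0.36,42],[0,0,-60,0.48,42],[0,0,-60,0.6,42],[0,0,-60,0.629,42],[0,0,-60,0.629,42]]]}}

```text
time: 46.67
tool_pos: [0.5498, 0.1863, 0.2296]
ee_rot: [3.141, 0.0, -2.161]
wrist_force: [-0.2, 0.3, 0.5]
width: 0.0396
```

```bash
python3 - <<'E'
from h import *
o=robot.get_obs();print(o["tool_pos"],o["ee_rot"],o["width"],o["joint_positions"].round(2),o["time"])
w=snap("wrist","w32");print(proj(w,[[.551,.1855,.188]]))
E
python3 view.py wrist w32 240 400 2 170 270 4
```

```text
[0.54984125 0.18631532 0.22964995] [ 3.14083351e+00  2.02482711e-04 -2.16058859e+00] 0.039580183426257756 [ 0.23  0.15  1.25  0.    1.74 -2.32] 46.6667
[[311.17403761 222.65347255]]
[0.5502 0.1862 0.23  ] 0.03938796835175186 [ 0.6 -0.4 -0.1] 46.7167
170 wwwwwwwwwwwwwwwwwwwwwwww%%%%%%%%%%%%%%%%%%%%%%%%%#**#%%%%%%%++++++++++++++++++++
174 wwwwwwwwwwwwwwwwwwwwwwww%%%%%%%%%%%%%%%%%%%%%%%%%%***#%%%%%#++++++++++++++++++++
178 wwwwwwwwwwwwwwwwwwwwwwww#%%%%%%%%%%%%%%%%%%%%%%%%%%***#%%+++++++++++++++++++++++
182 wwwwwwwwwwwwwwwwwwwww=www%%%%%%%%%%%%%%%%%%%%%%%%%%%****++++++++++++++++++++++++
186 wwwwwwwwwwwwwwwwwwww=w+ww+#%*%%*%%%#+++++%*%%%%%%%%%#+===++++++++++++++++++++++%
190 wwwwwwwwwwwwwwwwwwww==wwww++++++++     :*+++%%%%%%++++++===+++++++++++++++++++++
194 wwwwwwwwwwwwwwwwwwwwww=w=ww+++*++    .  .+++%%+%#+++++++++====++++++++++++++++++
198 wwwwwwwwwwwwwwwwwwww=w=www=w+++-=     .. -=+++++++++++++++++++======++++++++===+
202 wwwwwwwwwwwwwwwwwwwww=w===www++.       . :+=+++++++++++++++++++++=++++++++++++++
206 wwwwwwwwwwwwwwwwwwwww=w=ww=w=+             =+++++++++++++++++++++=++++++++++++++

[... 574 characters left out ...]
-------==+++++++++++
238 wwwwww-----------  wwwwwwwwwwwww   .    wwwwwwwww+++++++.  -----------++++++++++
242 wwwww-----------   wwwwwwwwwwwww.      :wwwwwwwwwwwww+++.  :-----------+++++++++
246 wwww-----------.   wwwwwwwwwwwwwwww..-wwwwwwwwwwwwwwwwww.   ------------++++++++
250 www------------    wwwwwwwwwwwwwwwwwwwwwwwwwwwwwwwwwwwww.    ------------+++++++
254 ww------------     wwwwwwwwwwwwwwwwwwwwwwwwwwwwwwwwwwwww.    :------------++++++
258 =------------.     wwwwwwwwwwwwwwwwwwwwwwwwwwwwwwwwwwwww      -------------+++++
262 -------------      wwwwwwwwwwwwwwwwwwwwwwwwwwwwwwwwwwwww.      -------------=++=
266 ------------       wwwwwwwwwwwwwwwwwwwwwwwwwwwwwwwwwwwwww      .-------------=++
```

Emit:
{"op": "step_arm", "data": {"plan": [[[0,0,-35,0,42],[0,0,-70,0,42],[0,0,-70,0,42],[0,0,-70,0,0],[0,0,-70,0,0],[0,0,-70,0,0],[0,0,-70,0,0],[0,0,-70,0,0]]]}}

```text
time: 47.43
tool_pos: [0.5523, 0.1858, 0.1628]
ee_rot: [-3.139, 0.004, -2.163]
wrist_force: [-1.6, 1.5, 4.3]
width: 0.0152
```

Emit:
{"op": "step_arm", "data": {"plan": [[[0,0,0,-0.1,0],[0,0,0,-0.22,0],[0,0,0,-0.34,0],[0,0,0,-0.46,0],[0,0,0,-0.58,0],[0,0,0,-0.7,0],[0,0,0,-0.82,0],[0,0,0,-0.94,0]]]}}

```text
time: 48.1
tool_pos: [0.5528, 0.1849, 0.1618]
ee_rot: [3.141, 0.005, -3.109]
wrist_force: [0.6, 0.1, 2.4]
width: 0.0157
```

```bash
cat > q.py <<'E'
from bench import robot
o=robot.get_obs();print(o["tool_pos"].round(4),o["ee_rot"].round(3),"F",o["wrist_force"].round(1),"T",o["wrist_torque"].round(2),"jt",o["joint_torque"].round(2),round(o["width"],4),o["joint_positions"].round(2),round(o["time"],1))
E
python3 q.py
```

```text
[0.5528 0.1849 0.1618] [ 3.141  0.005 -3.109] F [0.6 0.1 2.4] T [-0.   -0.1   0.16] jt [  0.07 -36.02 -28.7    0.11   0.26  -1.06] 0.0157 [ 0.23  0.17  1.37 -0.    1.6  -1.38] 48.1
```

Emit:
{"op": "step_arm", "data": {"plan": [[[0,0,0,-0.1,0],[0,0,0,-0.22,0],[0,0,0,-0.34,0],[0,0,0,-0.46,0],[0,0,0,-0.58,0],[0,0,0,-0.6,0]]]}}

```text
time: 48.6
tool_pos: [0.5526, 0.1842, 0.161]
ee_rot: [3.14, 0.004, 2.577]
wrist_force: [0.9, -0.8, 1.2]
width: 0.0157
```

```bash
python3 q.py
```

```text
[0.5526 0.1842 0.161 ] [3.14  0.004 2.577] F [ 0.9 -0.8  1.2] T [-0.32 -0.25  0.15] jt [  0.97 -36.26 -28.79   0.66   0.31   0.62] 0.0157 [ 0.23  0.17  1.37 -0.    1.6  -0.78] 48.6
```

Emit:
{"op": "step_arm", "data": {"plan": [[[0,0,0,-0.1,0],[0,0,0,-0.2,0],[0,0,0,-0.2,0]]]}}

```text
time: 48.85
tool_pos: [0.5524, 0.1841, 0.1607]
ee_rot: [3.14, 0.003, 2.38]
wrist_force: [1.6, -2.1, 1.8]
width: 0.0152
```

```bash
python3 q.py
```

```text
[0.5524 0.1841 0.1607] [3.14e+00 3.00e-03 2.38e+00] F [ 1.6 -2.1  1.8] T [-0.48 -0.27  0.03] jt [  1.52 -36.1  -28.6    0.96   0.36   0.75] 0.0152 [ 0.23  0.17  1.37 -0.    1.6  -0.58] 48.9
```

Emit:
{"op": "step_arm", "data": {"plan": [[[0,0,0,-0.1,0],[0,0,0,-0.2,0],[0,0,0,-0.2,0]]]}}

```text
time: 49.1
tool_pos: [0.5522, 0.1839, 0.1605]
ee_rot: [3.14, 0.003, 2.181]
wrist_force: [1.1, -3.2, 2.1]
width: 0.0154
```

```bash
python3 q.py
```

```text
[0.5522 0.1839 0.1605] [3.140e+00 3.000e-03 2.181e+00] F [ 1.1 -3.2  2.1] T [-0.7  -0.22  0.04] jt [  2.04 -36.01 -28.52   1.27   0.35   0.74] 0.0154 [ 0.23  0.17  1.37 -0.    1.6  -0.39] 49.1
```

Emit:
{"op": "step_arm", "data": {"plan": [[[0,0,0,-0.1,0],[0,0,0,-0.2,0],[0,0,0,-0.2,0]]]}}

```text
time: 49.35
tool_pos: [0.552, 0.1839, 0.1602]
ee_rot: [3.14, 0.002, 1.982]
wrist_force: [1.8, -3.5, 2.7]
width: 0.0154
```

```bash
python3 q.py
```

```text
[0.552  0.1839 0.1602] [3.140e+00 2.000e-03 1.982e+00] F [ 1.8 -3.5  2.7] T [-0.82 -0.35  0.04] jt [  2.51 -35.99 -28.55   1.57   0.29   0.74] 0.0154 [ 0.23  0.17  1.37 -0.    1.6  -0.19] 49.4
```

Emit:
{"op": "step_arm", "data": {"plan": [[[0,0,0,-0.1,0],[0,0,0,-0.2,0],[0,0,0,-0.2,0]]]}}

```text
time: 49.6
tool_pos: [0.5514, 0.1853, 0.1602]
ee_rot: [3.14, -0.001, 1.784]
wrist_force: [1.0, -0.2, 2.6]
width: 0.0152
```

```bash
python3 q.py
```

```text
[0.5514 0.1853 0.1602] [ 3.140e+00 -1.000e-03  1.784e+00] F [ 1.  -0.2  2.6] T [-0.18 -0.05 -0.05] jt [  0.38 -35.64 -28.42   0.26   0.15   0.57] 0.0152 [0.23 0.17 1.37 0.   1.6  0.01] 49.6
```

Emit:
{"op": "step_arm", "data": {"plan": [[[0,0,0,-0.1,0],[0,0,0,-0.2,0],[0,0,0,-0.2,0]]]}}

```text
time: 49.85
tool_pos: [0.5515, 0.1855, 0.1602]
ee_rot: [3.14, -0.001, 1.586]
wrist_force: [1.3, -0.7, 3.1]
width: 0.0157
```

```bash
python3 q.py
```

```text
[0.5515 0.1855 0.1602] [ 3.140e+00 -1.000e-03  1.586e+00] F [ 1.3 -0.7  3.1] T [-0.08 -0.16  0.39] jt [  0.11 -35.41 -28.16   0.32   0.26   1.06] 0.0157 [0.23 0.17 1.37 0.   1.6  0.21] 49.9
```

Emit:
{"op": "step_arm", "data": {"plan": [[[0,0,0,-0.1,0],[0,0,0,-0.2,0],[0,0,0,-0.26,0],[0,0,0,-0.26,0]]]}}

```text
time: 50.18
tool_pos: [0.551, 0.1866, 0.1601]
ee_rot: [-3.141, -0.003, 1.33]
wrist_force: [-0.7, 2.4, 4.0]
width: 0.0199
```

```bash
python3 q.py
```

```text
[0.551  0.1866 0.1601] [-3.141e+00 -3.000e-03  1.330e+00] F [-0.7  2.4  4. ] T [0.32 0.12 1.55] jt [ -2.78 -35.1  -28.03  -0.68   0.06   1.98] 0.0199 [0.23 0.17 1.37 0.   1.6  0.47] 50.2
```

Emit:
{"op": "step_arm", "data": {"plan": [[[0,0,0,0,42],[0,0,0,0,42],[0,0,0,0,42],[0,0,35,0,42],[0,0,70,0,42],[0,0,70,0,42]]]}}

```text
time: 50.68
tool_pos: [0.5537, 0.185, 0.2366]
ee_rot: [3.132, -0.005, 1.32]
wrist_force: [0.5, 0.5, 1.4]
width: 0.0393
```

```bash
python3 view.py wrist w33 240 400 2 170 270 4
```

```text
[0.5537 0.185  0.2366] 0.03928814986801089 [0.5 0.5 1.4] 50.6833
170 +++++*++++=++++++++*+*+***++++++-::wwwwwwwwwwwwwwwwwwwwwwwwwwwwwwwwwwwwwwwwwwwww
174 ++++++++++*+++++++++*+*+**++++++*=-=wwwwwwwwwwwwwwwwwwwwwwwwwwwwwwwwwwwwwwwwwwww
178 +++++++++-++++++++++*++++*+++++++**-wwwwwwwwwwwwwwwwwwwwwwwwwwwwwwwwwwwwwwwwwwww
182 +++++++++++++++++++++*+*++++++++++**-wwwwwwwwwwwwwwwwwwwwwwwwwwwwwwwwwwwwwwwwwww
186 ++++++++=*+++++++++++++++++++++++++**-wwwwwwwwwwwwwwwwwwwwwwwwwwwwwwwwwwwwwwwwww
190 ++++++++=+++++++++++++*+++++**=+++*++*-wwwwwwwwwwwwwwwwwwwwwwwwwwwwwwwwwwwwwwwww
194 ++++++++++++++++++++++++++*.     .++++==*wwwwwwwwwwwwwwwwwwwwwwwwwwwwwwwwwwwwwww
198 ++++++++=++++++++++++++++*.  ..        =+=wwwwwwwwwwwwwwwwwwwwwwwwwwwwwwwwwwwwww
202 +++++++++++++++++++++++++*   ....        :=wwwwwwwwwwwwwwwwwwwwwwwwwwwwwwwwwwwww
206 ++++++++++++===+++++++++++-   ........    =wwwwwwwwwwwwwwwwwwwwwwwwwwwwwwwwwwwww
210 +++++++++++++=+=+++++++@%%%@.  ..........  wwwwwwwwwwwwwwwwwwwwwwwwwwwwwwwwwwwww
214 ++++++++++++++=+=+%%%%%%%%%%% ............ wwwwwwwwwwwwwwwwwwwwwwwwwwwwwwwwwwwww
218 +++++++++++
[... 389 characters left out ...]
===---=+wwwwwwwwwwww
238 %%%%%%-====-====-  @%%%%%%%%%%%%%%%%%%% ..  wwwwwwwwwwww.  =====--==-=wwwwwwwwww
242 %%%%#-==========   #%%%%%%%%%%%%%%%%%%%%%%wwwwwwwwwwwwww.  :=========--wwwwwwwww
246 %%%#-==========.   #%%%%%%%%%%%%%%%%%%%%%wwwwwwwwwwwwwww.   -=========--wwwwwwww
250 %%*-==========-    *%%%%%%%%%%%%%%%%%%%%%wwwwwwwwwwwwwww:  . =====-====--wwwwwww
254 %*-===========     +%%%%%%%%%%%%%%%%%%%%wwwwwwwwwwwwwwww.    :===========-wwwwww
258 +-===========.     +%%%%%%%%%%%%%%%%%%%#wwwwwwwwwwwwwwww.     -=========-=-wwwww
262 -===========-      %%%%%%%%%%%%%%%%%%%#wwwwwwwwwwwwwwwww:      -===========-wwww
266 =======-====       %%%%%%%%%%%%%%%%%%#wwwwwwwwwwwwwwwwwww      .============-www
```

Emit:
{"op": "step_arm", "data": {"plan": [[[-15,8,10,0.12,42],[-30,16,10,0.24,42],[-45,24,10,0.36,42],[-60,32,10,0.48,42],[-75,40,10,0.6,42],[-90,48,10,0.72,42],[-101,53,10,0.84,42],[-101,53,10,0.96,42]]]}}

```text
time: 51.4
tool_pos: [0.4479, 0.2383, 0.238]
ee_rot: [-3.139, -0.002, 2.288]
wrist_force: [-0.2, -0.3, -0.1]
width: 0.0392
```

Emit:
{"op": "step_arm", "data": {"plan": [[[0,0,0,0.12,42],[0,0,0,0.24,42],[0,0,0,0.36,42],[0,0,0,0.48,42],[0,0,0,0.6,42],[0,0,0,0.72,42],[0,0,0,0.84,42],[0,0,0,0.96,42]]]}}

```text
time: 52.07
tool_pos: [0.4496, 0.2372, 0.2375]
ee_rot: [-3.141, -0.003, -3.037]
wrist_force: [-0.6, -0.1, 1.0]
width: 0.0392
```

Emit:
{"op": "step_arm", "data": {"plan": [[[0,0,-10,0.12,42],[0,0,-10,0.164,42],[0,0,-10,0.164,42]]]}}

```text
time: 52.32
tool_pos: [0.4493, 0.2371, 0.227]
ee_rot: [-3.141, -0.005, -2.879]
wrist_force: [-0.0, 0.6, 0.3]
width: 0.0392
```

```bash
python3 q.py; python3 view.py wrist w34 240 400 2 170 270 4
```

```text
[0.4493 0.2371 0.227 ] [-3.141 -0.005 -2.879] F [-0.   0.6  0.3] T [ 0.01 -0.04 -0.03] jt [ 2.000e-02 -3.004e+01 -3.023e+01 -1.000e-02  8.000e-02 -3.700e-01] 0.0392 [ 0.37 -0.01  1.43 -0.    1.73 -1.46] 52.3
[0.4493 0.2371 0.227 ] 0.0392000259695263 [-0.   0.6  0.3] 52.3167
170 @+++++++++++++++++**+#+*++#+++**=--:wwwwwwwwwwwwwwwwwww=w+wwwwwwwww+wwwwwwwwwwww
174 %++++++++++++++++++++++++*********=-:wwwwwwwwwwwwwwwwwwwwww+wwwwwwwwwwwwwwwwww+w
178 %#++++++++++++++++*++++++++++++++**+-:wwwwwwwwwwwwwwwwww++wwwwww+++wwwwwwwww+www
182 %++++++++++++++++++++++++****+++++++*-:wwwwwwwwwwwwwwwww+wwwwww+w+wwwwwwwwwwwwww
186 %%++++++++++++++++++++++++**+**++*****=-wwwwwwwwwwwwwwww+wwwwwwwwwwwwwwwwwwwww+w
190 **++++++++++++++++++++++++++++++++*****+:wwwwwwwwwwwwwwwwwwwwwwwwwwww+wwwwwwwwww
194 =======+++++++++++++++++++++++++***=:    :wwwwwwwwwwwwwwwwwwwwwwwwwwwwwwwwwwwwww
198 %+++======++**+++++*++++++++++++++=       -+wwwwwwwwwwwwwwwwwwwwwwwwwwwwwwwwwwww
202 #+++++++=====++++++****++++***+++=:        =+wwwwwwwwwwwwwwwwwwww+wwwwwwwwwwwwww
206 +++++++++++====++++++++++******++-   ...   -++wwwwwwwwww
[... 599 characters left out ...]
-------+wwwwwwwwwwww
238  +++++-----------  +=+++++++++++++ ....... ++wwwwwwwwwww:  ----------=wwwwwww=::
242 %++++----------=   ==+%%%%#%%+++++.   ..  .++ww--+wwwwww.  :-----------wwwww+---
246 %%+=-----------.   -%%%%%%%%%+++++-       =++www-wwwwwww.   ------------www-----
250 %%+------------    +%%%%%%%%%%%%%%%+     +%%*www-wwwwwww.    ------------ww-----
254 %*-----------=     =+*%%%%%%%%%%%%%%%%%%%%%%-wwwwwwwwwww.    :------------------
258 +------------.     +%%*-%%%%%%%%%%%%%%%%%%%=:::wwwwwwwww.     ------------------
262 -------------      %%%%%#=#%%%%%%%%%%%%%%%%:-::-wwwwwwww:      -----------------
266 -----------=       %%%%%%%#+*%%%%%%%%%%%%%----::wwwwwwwww      .----------------
```

Emit:
{"op": "step_arm", "data": {"plan": [[[1,1,-35,0,42],[1,1,-70,0,42],[1,1,-70,0,42],[1,1,-70,0,0],[1,1,-70,0,0],[1,1,-70,0,0],[1,1,-70,0,0],[1,1,-70,0,0]]]}}

```text
time: 53.03
tool_pos: [0.453, 0.2392, 0.1625]
ee_rot: [3.142, 0.006, -2.88]
wrist_force: [0.1, -0.7, 3.7]
width: 0.0157
```

Emit:
{"op": "step_arm", "data": {"plan": [[[0,0,0,-0.1,0],[0,0,0,-0.22,0],[0,0,0,-0.34,0],[0,0,0,-0.46,0],[0,0,0,-0.58,0],[0,0,0,-0.7,0],[0,0,0,-0.82,0],[0,0,0,-0.94,0]]]}}

```text
time: 53.7
tool_pos: [0.4525, 0.2371, 0.1614]
ee_rot: [-3.141, 0.005, 2.457]
wrist_force: [0.8, -5.1, 2.7]
width: 0.0156
```

Emit:
{"op": "step_arm", "data": {"plan": [[[0,0,0,-0.1,0],[0,0,0,-0.22,0],[0,0,0,-0.34,0],[0,0,0,-0.46,0],[0,0,0,-0.58,0],[0,0,0,-0.6,0]]]}}

```text
time: 54.2
tool_pos: [0.4514, 0.2363, 0.1606]
ee_rot: [-3.141, 0.005, 1.858]
wrist_force: [-1.5, -6.1, 2.2]
width: 0.0154
```

```bash
python3 q.py
```

```text
[0.4514 0.2363 0.1606] [-3.141  0.005  1.858] F [-1.5 -6.1  2.2] T [-1.33  0.31  0.11] jt [  2.51 -29.34 -30.47   1.99  -1.22   0.55] 0.0154 [ 0.37  0.01  1.54 -0.    1.59  0.09] 54.2
```

Emit:
{"op": "step_arm", "data": {"plan": [[[0,0,0,-0.1,0],[0,0,0,-0.2,0],[0,0,0,-0.2,0]]]}}

```text
time: 54.45
tool_pos: [0.4509, 0.2363, 0.1604]
ee_rot: [-3.14, 0.005, 1.659]
wrist_force: [-2.4, -6.9, 2.0]
width: 0.0156
```

```bash
python3 q.py
```

```text
[0.4509 0.2363 0.1604] [-3.14   0.005  1.659] F [-2.4 -6.9  2. ] T [-1.32  0.47  0.06] jt [  2.42 -29.47 -30.91   1.93  -1.48   0.68] 0.0156 [ 0.37  0.01  1.54 -0.    1.59  0.29] 54.5
```

Emit:
{"op": "step_arm", "data": {"plan": [[[0,0,0,-0.1,0],[0,0,0,-0.2,0],[0,0,0,-0.2,0]]]}}

```text
time: 54.7
tool_pos: [0.4505, 0.2363, 0.1601]
ee_rot: [-3.14, 0.006, 1.459]
wrist_force: [-2.9, -6.9, 2.2]
width: 0.015
```

```bash
python3 q.py
```

```text
[0.4505 0.2363 0.1601] [-3.14   0.006  1.459] F [-2.9 -6.9  2.2] T [-1.33  0.6   0.05] jt [  2.21 -29.59 -31.35   1.8   -1.74   0.68] 0.015 [ 0.37  0.01  1.54 -0.    1.59  0.49] 54.7
```

Turned 1.94 so far and still sinking; continue.

Emit:
{"op": "step_arm", "data": {"plan": [[[0,0,0,-0.1,0],[0,0,0,-0.2,0],[0,0,0,-0.2,0]]]}}

```text
time: 54.95
tool_pos: [0.45, 0.2364, 0.1599]
ee_rot: [-3.14, 0.006, 1.26]
wrist_force: [-3.4, -6.2, 0.5]
width: 0.0154
```

```bash
python3 q.py
```

```text
[0.45   0.2364 0.1599] [-3.14   0.006  1.26 ] F [-3.4 -6.2  0.5] T [-1.3   0.86  0.04] jt [  1.9  -29.74 -31.76   1.62  -1.96   0.67] 0.0154 [ 0.37  0.01  1.54 -0.    1.59  0.69] 55.0
```

Emit:
{"op": "step_arm", "data": {"plan": [[[0,0,0,-0.1,0],[0,0,0,-0.2,0],[0,0,0,-0.2,0]]]}}

```text
time: 55.2
tool_pos: [0.4496, 0.2365, 0.1597]
ee_rot: [-3.141, 0.007, 1.06]
wrist_force: [-4.1, -6.1, 0.6]
width: 0.0153
```

```bash
python3 q.py
```

```text
[0.4496 0.2365 0.1597] [-3.141  0.007  1.06 ] F [-4.1 -6.1  0.6] T [-1.2   0.94  0.1 ] jt [  1.52 -29.92 -32.15   1.38  -2.14   0.67] 0.0153 [ 0.37  0.01  1.54 -0.    1.6   0.89] 55.2
```

Emit:
{"op": "step_arm", "data": {"plan": [[[0,0,0,-0.1,0],[0,0,0,-0.2,0],[0,0,0,-0.2,0]]]}}

```text
time: 55.45
tool_pos: [0.4492, 0.2368, 0.1594]
ee_rot: [-3.141, 0.007, 0.86]
wrist_force: [-5.1, -5.0, 0.1]
width: 0.0152
```

```bash
python3 q.py
```

```text
[0.4492 0.2368 0.1594] [-3.141  0.007  0.86 ] F [-5.1 -5.   0.1] T [-1.04  1.08  0.16] jt [  1.   -30.12 -32.48   1.1   -2.26   0.79] 0.0152 [ 0.38  0.01  1.54 -0.    1.6   1.09] 55.5
```

Emit:
{"op": "step_arm", "data": {"plan": [[[0,0,0,-0.08,0],[0,0,0,-0.15,0],[0,0,0,-0.15,0]]]}}

```text
time: 55.7
tool_pos: [0.4501, 0.238, 0.1596]
ee_rot: [-3.141, 0.003, 0.712]
wrist_force: [-2.4, -3.0, -0.3]
width: 0.0154
```

```bash
python3 q.py
```

```text
[0.4501 0.238  0.1596] [-3.141e+00  3.000e-03  7.120e-01] F [-2.4 -3.  -0.3] T [-0.53  0.76 -0.08] jt [  0.46 -30.92 -32.06   0.42  -1.39   0.39] 0.0154 [ 0.38  0.01  1.54 -0.    1.59  1.23] 55.7
```

Emit:
{"op": "step_arm", "data": {"plan": [[[0,0,0,-0.08,0],[0,0,0,-0.15,0],[0,0,0,-0.15,0]]]}}

```text
time: 55.95
tool_pos: [0.4507, 0.2386, 0.1596]
ee_rot: [3.142, 0.001, 0.565]
wrist_force: [-2.0, -1.9, -0.8]
width: 0.0161
```

```bash
python3 q.py
```

```text
[0.4507 0.2386 0.1596] [3.142e+00 1.000e-03 5.650e-01] F [-2.  -1.9 -0.8] T [-0.36  0.56  0.28] jt [  0.05 -30.94 -31.81   0.33  -1.08   0.8 ] 0.0161 [ 0.38  0.01  1.54 -0.    1.59  1.38] 56.0
```

Emit:
{"op": "step_arm", "data": {"plan": [[[0,0,0,-0.08,0],[0,0,0,-0.16,0],[0,0,0,-0.16,0]]]}}

```text
time: 56.2
tool_pos: [0.4506, 0.2385, 0.1595]
ee_rot: [3.141, 0.002, 0.408]
wrist_force: [-3.4, -3.7, -0.3]
width: 0.0167
```

```bash
python3 q.py
```

```text
[0.4506 0.2385 0.1595] [3.141e+00 2.000e-03 4.080e-01] F [-3.4 -3.7 -0.3] T [-0.59  0.66  1.38] jt [ -0.68 -30.67 -31.95   0.6   -1.44   1.93] 0.0167 [ 0.38  0.01  1.54 -0.    1.59  1.54] 56.2
```

Emit:
{"op": "step_arm", "data": {"plan": [[[0,0,0,0.16,42],[0,0,0,0.16,42],[0,0,0,0.16,42],[0,0,35,0.16,42],[0,0,70,0.16,42],[0,0,70,0.16,42]]]}}

```text
time: 56.7
tool_pos: [0.4548, 0.2405, 0.238]
ee_rot: [3.139, -0.016, 0.565]
wrist_force: [0.6, 0.8, 1.5]
width: 0.0393
```

```bash
python3 q.py; python3 view.py wrist w35 270 370 2 185 255 4
```

```text
[0.4548 0.2405 0.238 ] [ 3.139 -0.016  0.565] F [0.6 0.8 1.5] T [-0.09  0.09 -0.02] jt [-2.000e-01 -2.468e+01 -2.595e+01  1.000e-02  4.400e-01 -0.000e+00] 0.0393 [ 0.38 -0.01  1.41  0.    1.73  1.38] 56.7
[0.4548 0.2405 0.238 ] 0.03933237546517141 [0.6 0.8 1.5] 56.7
185 wwwww+wwwwwwwwwwwww+++++++++++=%%%%%@+++++++++==+=
189 wwwwwwwwwwwwwwwwww-+++++++++++++*%%%%++++++++===++
193 w++wwwwwwwwwwwwwww+**+++++++++++=%%%%+++++++===+++
197 wwwwwwwwwwwwwwww.     -++++++++++%%%%++++++===++++
201 wwwwwwwwwwwwwww.       ++===+++++%%%++++++===+++++
205 wwwwwwwwwwwwwww.  ..      :+=++++%%%+++++====+++++
209 wwwwwwwwwwwwwww:    .       +=++%%%%#++++===++++++
213 wwwwwwwwwwwwwww:   .......   =#=%%%%#++++===++++++
217 +++=-=wwwwwwwww: ........... *+*%%%++++++===++++++
221 ++*+++ww*wwwwww ............ -++++++++++++==++++++
225 ++++++++++w-*ww ....... ......++++++++++++===+++++
229 *==+++...= ...: ..........   ++++++++++++++-==++++
233 -=: -:---:....:.. .. .. .    ++++#%#=%+++. -------
237 --  --=====-:*... +          +%%%%%%%%%++. .=-----
241 =.  -========---...=%=       @%%%%%%%%%%%.  -=----
245 :   -============--: %=     =%%%%%%%%%%%%.   -----
249     ::-=============-:%%%%%%%%%%%%%%%%%%%.   .=---
253     .:::::============-%%%%%%%%%%####%%%%.    :=--
```

Emit:
{"op": "step_arm", "data": {"plan": [[[0,-18,10,0.12,42],[1,-36,15,0.24,42],[2,-54,15,0.36,42],[3,-72,15,0.48,42],[3,-90,15,0.6,42],[4,-108,15,0.72,42],[4,-113,15,0.84,42],[4,-113,15,0.96,42]]]}}

```text
time: 57.42
tool_pos: [0.4556, 0.1246, 0.244]
ee_rot: [3.141, 0.0, 1.528]
wrist_force: [-1.0, 0.1, -0.0]
width: 0.0392
```

Emit:
{"op": "step_arm", "data": {"plan": [[[0,0,0,0.12,42],[0,0,0,0.24,42],[0,0,0,0.36,42],[0,0,0,0.48,42],[0,0,0,0.6,42],[0,0,0,0.72,42],[0,0,-10,0.816,42],[0,0,-10,0.816,42]]]}}

```text
time: 58.08
tool_pos: [0.4547, 0.1258, 0.2325]
ee_rot: [-3.14, -0.002, 2.342]
wrist_force: [-0.3, -0.3, -0.5]
width: 0.0397
```

```bash
python3 q.py; python3 view.py wrist w36 240 400 2 170 270 4; python3 - <<'E'
from h import *
w=load("w36");print(proj(w,[[.4545,.1255,.188]]))
E
```

```text
[0.4547 0.1258 0.2325] [-3.140e+00 -2.000e-03  2.342e+00] F [-0.3 -0.3 -0.5] T [-0.09  0.07  0.  ] jt [  0.04 -28.14 -31.9    0.05  -0.08  -0.71] 0.0397 [ 0.15 -0.09  1.49  0.    1.74 -0.62] 58.1
[0.4547 0.1258 0.2325] 0.03968251651186847 [-0.3 -0.3 -0.5] 58.0833
170 wwwwwwwwwwwwwwwwwwwwwwwwwwwwww+***+++*****++++**+++****+===**********+****+*#%%%
174 wwwwwwwwwwwwwwwwwwwwwwwwwwwwww**+++++***++++**+++******===+********++***+*+*%**-
178 wwwwwwwwwwwwwwwwwwwwwwwwwwwwww++++++**+++++*+++*******+===*******++***++++*+ :::
182 wwwwwwwwwwwwwwwwwwwwwwwwwwwwww+++++*+++++*+++*******+*+==+*****++***++*+*+* -:::
186 wwwwwwwwwwwwwwwwwwwwwwwwwwwwww++++++++++++++***+**++*++===***++***++*+*+++* ::::
190 wwwwwwwwwwwwwwwwwwwwwwwwwwwwww++++*=..:+++******++*+**+===*++***++++*+++**+*. ..
194 wwwwwwwwwwwwwwwwwwwwwwwwwwwwww+++=       +*++*++++*++**+==++**+++++++++*++++****
198 wwwwwwwwwwwwwwwwwwwwwwwwwwwwwww==.       :++++++*+++++**===+++++++++**++++**++++
202 wwwwwwwwwwwwwwwwwwwwwwwwwwwwww=+=   .... :+=++++++++*++++===++++++++++++**++++++
206 wwwwwwwwwwwwwwwwwwwwwwwwwwwww+=     ...    ==+++++++++++++===++++++
[... 618 characters left out ...]
w---=---=-=-  wwwwwwwwwwwww+.......=%%%%%%%%%%%%%%%-  =---------=%%%%%%%%%%
242 wwwww-------====   wwwwwwwwwwwwww ......ww%%%%%%%%%%%%%%:  :=----------%%%%%%%%%
246 wwww--=-----=-=.   wwwwwwwwwwwwwww.    wwwww%%%%%%%%%%%@:   ==-=-=---=--%%%%%%%%
250 www-----=-=--=-    wwwwwwwwwwwwwwwwwwwwwwwwwww%%%%%%%%%%:    ==-------=--%%%%%%%
254 ww-=----=---==     wwwwwwwwwwwwwwwwwwwwwwwwwwwwww%%%%%%@.    :=-----------%%%%%%
258 +-----=-----=.     =wwwwwwwwwwwwwwwwwwwwwwwwwwwwwwww%%%@.     -------------%%%%%
262 ---------=---      w------+wwwwwwwwwwwwwwwwwwwwwwwwwwwww:      --=----=-=---#%%%
266 =----=-----= .     ---------wwwwwwwwwwwwwwwwwwwwwwwwwwwww      .=--==--------#%%
[[314.65479119 222.42559299]]
```

Emit:
{"op": "step_arm", "data": {"plan": [[[0,0,-30,0,42],[0,0,-60,0,42],[0,0,-60,0,42],[0,0,-60,0,0],[0,0,-60,0,0],[0,0,-60,0,0],[0,0,-60,0,0],[0,0,-60,0,0]]]}}

```text
time: 58.8
tool_pos: [0.455, 0.1243, 0.1766]
ee_rot: [-3.139, 0.003, 2.339]
wrist_force: [-3.3, -3.6, 8.2]
width: 0.011
```

Emit:
{"op": "step_arm", "data": {"plan": [[[0,0,0,-0.1,0],[0,0,0,-0.22,0],[0,0,0,-0.34,0],[0,0,0,-0.46,0],[0,0,0,-0.58,0],[0,0,0,-0.7,0],[0,0,0,-0.82,0],[0,0,0,-0.94,0]]]}}

```text
time: 59.47
tool_pos: [0.4549, 0.1243, 0.1757]
ee_rot: [3.141, 0.003, 1.393]
wrist_force: [-2.7, -3.7, 1.3]
width: 0.0106
```

Emit:
{"op": "step_arm", "data": {"plan": [[[0,0,0,-0.1,0],[0,0,0,-0.22,0],[0,0,0,-0.34,0],[0,0,0,-0.46,0],[0,0,0,-0.58,0],[0,0,0,-0.6,0]]]}}

```text
time: 59.97
tool_pos: [0.4548, 0.1244, 0.1749]
ee_rot: [3.14, 0.003, 0.796]
wrist_force: [-2.6, -5.2, 0.6]
width: 0.0105
```

```bash
python3 q.py
```

```text
[0.4548 0.1244 0.1749] [3.14e+00 3.00e-03 7.96e-01] F [-2.6 -5.2  0.6] T [-1.06  0.61  0.08] jt [  1.79 -26.55 -31.32   1.6   -1.15   0.62] 0.0105 [ 0.15 -0.08  1.6  -0.    1.62  0.92] 60.0
```

Emit:
{"op": "step_arm", "data": {"plan": [[[0,0,0,-0.1,0],[0,0,0,-0.2,0],[0,0,0,-0.2,0]]]}}

```text
time: 60.22
tool_pos: [0.4548, 0.1244, 0.1747]
ee_rot: [3.14, 0.003, 0.598]
wrist_force: [-2.8, -5.2, 0.4]
width: 0.0108
```

```bash
python3 q.py
```

```text
[0.4548 0.1244 0.1747] [3.14e+00 3.00e-03 5.98e-01] F [-2.8 -5.2  0.4] T [-1.03  0.57 -0.06] jt [  1.94 -26.85 -31.56   1.61  -1.1    0.62] 0.0108 [ 0.15 -0.08  1.6  -0.    1.62  1.12] 60.2
```

Emit:
{"op": "step_arm", "data": {"plan": [[[0,0,0,-0.1,0],[0,0,0,-0.2,0],[0,0,0,-0.2,0]]]}}

```text
time: 60.47
tool_pos: [0.4548, 0.1244, 0.1745]
ee_rot: [3.139, 0.002, 0.398]
wrist_force: [-2.6, -5.1, -1.7]
width: 0.0108
```

```bash
python3 q.py
```

```text
[0.4548 0.1244 0.1745] [3.139e+00 2.000e-03 3.980e-01] F [-2.6 -5.1 -1.7] T [-0.99  0.58  0.01] jt [  1.94 -27.22 -31.83   1.59  -1.01   0.62] 0.0108 [ 0.15 -0.08  1.6  -0.    1.62  1.32] 60.5
```

Emit:
{"op": "step_arm", "data": {"plan": [[[0,0,0,-0.1,0],[0,0,0,-0.2,0],[0,0,0,-0.2,0]]]}}

```text
time: 60.72
tool_pos: [0.4547, 0.1244, 0.1743]
ee_rot: [3.139, 0.002, 0.198]
wrist_force: [-1.9, -4.4, -2.1]
width: 0.0108
```

```bash
python3 q.py
```

```text
[0.4547 0.1244 0.1743] [3.139e+00 2.000e-03 1.980e-01] F [-1.9 -4.4 -2.1] T [-0.99  0.46 -0.02] jt [  1.94 -27.59 -32.1    1.56  -0.91   0.62] 0.0108 [ 0.15 -0.08  1.6  -0.    1.62  1.52] 60.7
```

Emit:
{"op": "step_arm", "data": {"plan": [[[0,0,0,-0.1,0],[0,0,0,-0.18,0],[0,0,0,-0.18,0]]]}}

```text
time: 60.97
tool_pos: [0.4547, 0.1244, 0.1741]
ee_rot: [3.138, 0.002, 0.019]
wrist_force: [-2.1, -4.4, -2.6]
width: 0.0104
```

```bash
python3 q.py
```

```text
[0.4547 0.1244 0.1741] [3.138e+00 2.000e-03 1.900e-02] F [-2.1 -4.4 -2.6] T [-0.95  0.47 -0.01] jt [  2.05 -27.94 -32.41   1.63  -0.87   0.54] 0.0104 [ 0.15 -0.08  1.6  -0.    1.62  1.7 ] 61.0
```

Emit:
{"op": "step_arm", "data": {"plan": [[[0,0,0,-0.1,0],[0,0,0,-0.18,0],[0,0,0,-0.18,0]]]}}

```text
time: 61.22
tool_pos: [0.4546, 0.1245, 0.1739]
ee_rot: [3.138, 0.002, -0.16]
wrist_force: [-1.5, -4.8, -2.4]
width: 0.0104
```

```bash
python3 q.py
```

```text
[0.4546 0.1245 0.1739] [ 3.138e+00  2.000e-03 -1.600e-01] F [-1.5 -4.8 -2.4] T [-0.95  0.47  0.19] jt [  1.79 -28.15 -32.64   1.58  -0.86   0.75] 0.0104 [ 0.15 -0.08  1.6  -0.    1.62  1.88] 61.2
```

Emit:
{"op": "step_arm", "data": {"plan": [[[0,0,0,-0.08,0],[0,0,0,-0.15,0],[0,0,0,-0.15,0]]]}}

```text
time: 61.47
tool_pos: [0.4552, 0.1244, 0.174]
ee_rot: [3.138, -0.0, -0.309]
wrist_force: [-0.2, -3.7, -3.2]
width: 0.012
```

```bash
python3 q.py
```

```text
[0.4552 0.1244 0.174 ] [ 3.138 -0.    -0.309] F [-0.2 -3.7 -3.2] T [-1.03  0.12  0.56] jt [  1.83 -28.61 -32.41   1.71  -0.31   0.98] 0.012 [ 0.15 -0.08  1.6  -0.    1.62  2.03] 61.5
```

Emit:
{"op": "step_arm", "data": {"plan": [[[0,0,0,-0.1,0],[0,0,0,-0.14,0],[0,0,0,-0.14,0]]]}}

```text
time: 61.72
tool_pos: [0.4558, 0.1244, 0.174]
ee_rot: [3.139, -0.002, -0.448]
wrist_force: [1.5, -5.6, -3.3]
width: 0.0134
```

```bash
python3 q.py
```

```text
[0.4558 0.1244 0.174 ] [ 3.139e+00 -2.000e-03 -4.480e-01] F [ 1.5 -5.6 -3.3] T [-1.01 -0.13  0.71] jt [  1.92 -28.83 -32.13   1.84   0.09   1.01] 0.0134 [ 0.15 -0.08  1.6  -0.    1.62  2.17] 61.7
```

Emit:
{"op": "step_arm", "data": {"plan": [[[0,0,0,0,42],[0,0,0,0,42],[0,0,0,0,42],[0,0,35,0,42],[0,0,75,0,42],[0,0,115,0.1,42],[0,0,115,0.2,42],[0,0,115,0.3,42]]]}}

```text
time: 62.38
tool_pos: [0.4569, 0.1268, 0.2943]
ee_rot: [-3.138, -0.009, -0.143]
wrist_force: [-0.2, -1.5, -0.3]
width: 0.0395
```

Emit:
{"op": "step_arm", "data": {"plan": [[[0,-5,0,0.12,42],[5,-10,0,0.24,42],[10,-15,0,0.36,42],[15,-20,0,0.48,42],[20,-25,0,0.6,42],[25,-25,0,0.72,42],[30,-25,0,0.84,42],[30,-25,0,0.96,42]]]}}

```text
time: 63.05
tool_pos: [0.4862, 0.1013, 0.29]
ee_rot: [3.141, -0.002, 0.817]
wrist_force: [0.1, -0.0, 0.1]
width: 0.0396
```

Emit:
{"op": "step_arm", "data": {"plan": [[[0,0,0,0.12,42],[0,0,0,0.24,42],[0,0,0,0.36,42],[0,0,0,0.48,42],[0,0,0,0.6,42],[0,0,0,0.71,42],[0,0,0,0.71,42],[0,0,0,0.71,42]]]}}

```text
time: 63.72
tool_pos: [0.4855, 0.1013, 0.2901]
ee_rot: [3.14, -0.001, 1.518]
wrist_force: [0.5, 0.2, 0.1]
width: 0.0392
```

```bash
python3 q.py; python3 - <<'E'
from h import *
snap("wrist","w40");snap("side","s40");snap("top","t40")
out=np.zeros((600,800,3),np.uint8)
out[:400,:640]=load("w40")[0]
out[400:,:320]=cv2.resize(load("s40")[0][150:350,250:570],(320,200));out[400:,320:640]=cv2.resize(load("t40")[0][130:280,170:410],(320,200))
cv2.imwrite("pics/m40.png",out[:,:,::-1])
import wings2,wings3
wings2.run("w40",zt=.1855);wings3.run("w40",zt=.1855)
E
```

```text
[0.4855 0.1013 0.2901] [ 3.140e+00 -1.000e-03  1.518e+00] F [0.5 0.2 0.1] T [-0.07  0.03 -0.01] jt [ 1.000e-02 -2.874e+01 -3.029e+01  8.000e-02  0.000e+00 -1.100e-01] 0.0392 [ 0.09 -0.04  1.33  0.    1.85  0.14] 63.7
w40 0 px 628 c [0.5512 0.1853] sd [4.  8.9] pca 111.7 rect [550.7 185. ] [32.2 19.2] 89.5
w40 1 px 748 c [0.451  0.2398] sd [4.3 7.5] pca 49.4 rect [451.3 239.2] [31.5 19. ] 25.7
w40 2 px 476 c [0.4544 0.1256] sd [4.1 7. ] pca 172.1 rect [454.2 125.5] [17.7 29.9] 56.8
w40 (0.551, 0.1854) (np.float64(0.7794285714285715), 111, [0.551, 0.1854])
w40 (0.4513, 0.2382) (np.float64(0.7037142857142857), 51, [0.4513, 0.2412])
w40 (0.4542, 0.1244) (np.float64(0.648), 174, [0.4557, 0.1274])
```

View pics/m40.png

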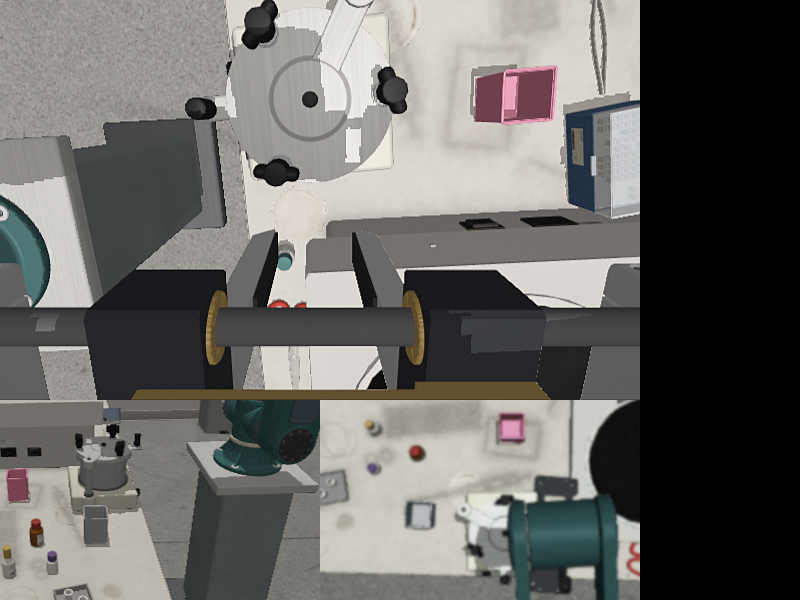

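```bash
python3 -c "
from bench import robot
print(robot.close_job())"
```

```text
the job is handed in; nothing more can be done
None
```

The mill is set up and the job is handed in at about 64 s of robot time; every final check agreed.

- **Stirrer:** I pressed it onto the shaft and turned it until the teeth meshed. It then dropped the expected 23 mm. Later side views showed it at the home height and unmoved.
- **Balls:** All six balls I could see in the cup went into the bowl. The top view showed six in the bowl and the cup's inside empty. The weight held in the gripper fell by about the weight of the balls.
- **Cup:** It stands upright on the bench at about x 0.46, y 0.40, roughly 9 cm from where it began. Because the arm cannot tilt the tool, I tipped the cup against the bowl's front rim. The first try slipped in the grip with the balls still inside, so I set the cup down, gripped it again near the mouth and poured. I used the same rim to bring it most of the way upright again.
- **Cover:** I swung it by its peg until it stopped, pushing back with about 21 N, within about 1 mm of where I had calculated the shut position. The last picture shows it over the bowl.
- **Bolts:** I turned all three clockwise until they stopped hard. The torque rose to 1.55, 1.38 and 0.71 N m, against 0.1 N m of friction. The three wings now sit at the same angle to their bolt positions, within about 2 degrees.

I saw no stray balls, and the things I did not need to move looked undisturbed in the last picture. The purple vial, bottle and pink cup were in clear view. The scissors and teal vial were only partly visible.

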